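# Clean out a charger housing, press its covers home, tidy up

### The job

Finish the charger housing: first push all the old adhesive lumps along the channel and off its open end into the chip tray with the scraper block, without touching a lump with the fingers. Then lay every cover plate that is on the bench in a bay of its own, centred between the lines, and press it down firmly until it sits level and flush with the side walls. Tidy up: stand the scraper upright on its cork pad again, nest the three empty white parts cups upright inside one another on the bench by size, and leave the other things on the bench where they are.

Things in the scene. Friction and masses are not known exactly. Their poses are not given: they have to be found in the camera images.
- housing: Fixed grey open charger housing: block 94 (its x) x 210 mm (its y); yaw varies. Origin: centre of underside, z up. A channel along y in its top: flat floor (deck) 40 mm above the origin, side walls 9 mm higher, inner faces at x = +-35 mm. Closed at -y by a 9 mm wall (inner face y = -105 mm); open at y = +105 mm, over a chip tray. Black rubber strips line both walls.
- bay0 (a point): First bay, next to the closed end: its centre on the deck, at y = -70 mm of the housing; housing axes. In every bay a strip 6 mm wide along each wall stands 5 mm above the deck (58 mm clear between) and holds a cover 5 mm too high. Each of the two strips gives way at about 3 N (press a cover with 10 to 20 N), sinks level with the deck and stays down.
- bay1 (a point): Middle bay, at y = 0 of the housing: its centre on the deck; housing axes. Bays follow at 70 mm; fine black lines across the tops of the side walls mark where they meet. A cover that is home has its origin here and its top level with the walls.
- bay2 (a point): Last bay, next to the open end, at y = +70 mm of the housing: its centre on the deck; housing axes. Strips as in the other bays.
- tray_floor (a point): Centre of the inner floor of the chip tray, an open grey box fixed to the housing beyond the open end of the channel; housing axes. Inside 118 mm (x) by 88 mm (y), rim 26 mm above this floor and 10 mm below the deck.
- cover0: Loose aluminium cover plate 66 (its x) x 62 (its y) x 9 mm, 55 to 90 g, with an upright black pull tab in the middle: 14 mm thick (x), 30 mm long (y), top 33 mm above the origin. Origin: centre of underside, z up. With x across the channel it has 2 mm to spare at each side. All alike, any fits any bay; two or three are there (absent: None).
- cover1: Loose aluminium cover plate 66 (its x) x 62 (its y) x 9 mm, 55 to 90 g, with an upright black pull tab in the middle: 14 mm thick (x), 30 mm long (y), top 33 mm above the origin. Origin: centre of underside, z up. With x across the channel it has 2 mm to spare at each side. All alike, any fits any bay; two or three are there (absent: None).
- cover2: Loose aluminium cover plate 66 (its x) x 62 (its y) x 9 mm, 55 to 90 g, with an upright black pull tab in the middle: 14 mm thick (x), 30 mm long (y), top 33 mm above the origin. Origin: centre of underside, z up. With x across the channel it has 2 mm to spare at each side. All alike, any fits any bay; two or three are there (absent: None).
- scraper: Wooden scraper block standing upright: foot 52 mm (its x) by 28 mm (its y) by 22 mm high, and on it a grip block 44 mm (x) by 24 mm (y) that reaches 58 mm above the origin. Origin: centre of the underside, z up. 160 to 260 g. Held across its y by the grip block, it fits between the rubber strips with its x across the channel, 3 mm to spare at each side.
- rest: Fixed cork pad 90 x 90 x 4 mm at the left, on which the scraper stands. Origin: centre of the underside; the scraper stands 4 mm above it.
- lump0: Loose hard off-white lump of old adhesive, about 15 mm across and 8 to 10 mm high, 10 g, lying on the deck of the housing. Origin: centre of the underside as built. Three to five are there (absent: None).
- lump1: Loose hard off-white lump of old adhesive, about 15 mm across and 8 to 10 mm high, 10 g, lying on the deck of the housing. Origin: centre of the underside as built. Three to five are there (absent: None).
- lump2: Loose hard off-white lump of old adhesive, about 15 mm across and 8 to 10 mm high, 10 g, lying on the deck of the housing. Origin: centre of the underside as built. Three to five are there (absent: None).
- lump3: Loose hard off-white lump of old adhesive, about 15 mm across and 8 to 10 mm high, 10 g, lying on the deck of the housing. Origin: centre of the underside as built. Three to five are there (absent: None).
- lump4: Loose hard off-white lump of old adhesive, about 15 mm across and 8 to 10 mm high, 10 g, lying on the deck of the housing. Origin: centre of the underside as built. Three to five are there (absent: None).
- cup_big: Loose empty white parts cup, round and slightly tapered, 84 mm across the rim, 72 mm at the foot, 42 mm high, 90 g; inside 66 mm wide at its floor. Wall 3 mm, floor 4 mm thick. Origin: centre of its underside, z up.
- cup_mid: Loose empty white parts cup, round and slightly tapered, 64 mm across the rim, 54 mm at the foot, 52 mm high, 60 g; inside 48 mm wide at its floor; fits in the big cup and then stands 14 mm out of it. Wall 3 mm, floor 4 mm thick. Origin: centre of its underside, z up.
- cup_small: Loose empty white parts cup, round and slightly tapered, 44 mm across the rim, 36 mm at the foot, 58 mm high, 40 g; fits in the middle cup and then stands 10 mm out of it. Wall 3 mm, floor 4 mm thick. Origin: centre of its underside, z up.
- spool: Loose grey spool, 56 mm across, 28 mm high; not to be disturbed. Origin: centre of its underside.
- fluxtin: Loose small tin, 44 mm across, 40 mm high; not to be disturbed. Origin: centre of its underside.
- driver: Loose screwdriver lying along its x, about 200 mm long; not to be disturbed. Origin: on its underside near the middle.
- battery: Loose grey battery pack, 70 x 35 x 20 mm; not to be disturbed. Origin: centre of its underside.
Mind the look-alikes: they are no part of the job. Leave any yellow look-alike of the cup_mid alone.

How it is judged:
By the outcome, as a careful person would: the job done as asked, in the order asked, and still so for the second after the job is handed in, with the robot touching nothing.
Of cover0, cover1, cover2 only 2 to 3 are there at a start; the rules pass over those that are not, and their reading is None.
Of lump0, lump1, lump2, lump3, lump4 only 3 to 5 are there at a start; the rules pass over those that are not, and their reading is None.
At some moment in a run one of cover0, cover1, cover2 may be knocked a few centimetres aside while the robot is not near it.
Once in a run the grip may slacken for a moment while it holds something.
It also fails if it takes over 210 s, if anything falls off the work surface, if the arm or the gripper's body presses on something with over 40 N, if the wrist force passes 120 N, or if a joint passes its speed limit or range.

### The arm

A 7-joint arm with a two-finger parallel gripper is mounted at the origin on the work surface. World frame = base frame: x ahead of the robot, y to its left, z up, the work surface at z = 0. Lengths are in m, angles in rad, forces in N, time in s.
With the tool pointing down it reaches from about 0.425 to 0.925 m from the base axis. Payload 6.8 kg.
Tool frame: the origin (TCP) lies midway between the tips of the shut fingers; the grasp point (between the pads) lies 19 mm behind it; z points along the fingers, y is the direction in which the jaws open and shut (so a half turn about z gives the same grasp; the last joint's range is limited). The gripper opens to 85 mm and grips with 20 to 120 N. Pads are 22 mm wide; open, the fingers measure 114 mm over their backs; the gripper's body (76 mm by 85 mm) begins 54 mm behind the grasp point. The pads swing forward as they close: fully open they stand 13 mm farther back than shut.
Start: joints at [-1.247, 0.477, 0.022, 1.555, -0.011, 1.109, -0.083], TCP at [0.282, 0.613, 0.231] pointing down, gripper open.
Joint ranges: [-2.96, 2.96], [-0.34, 2.1], [-1.41, 1.46], [0.24, 2.44], [-1.37, 4.51], [0.17, 1.92], [-2.96, 2.96]. Speed limits (rad/s): [2.39, 2.39, 3.14, 3.14, 3.14, 3.14, 3.14].

### API

Orientations are given as a unit quaternion [w, x, y, z].
In Python, from station import bot gives the robot as it stands. The module is installed in compiled form; this text tells all that it offers.
- The arm moves only by the tool play_rows, never from a script. Its argument "motion" is a list of rows, each a list of 2 entries, a list of its own where there are three numbers: the shift along the tool's x, y, z as a fraction of full scale, then the turn, a rotation vector about the tool's x, y, z as a fraction of full scale. In form: [[[tx, ty, tz], [rx, ry, rz]], ...]. A call has 1 to 8 rows; each row is the pose to reach, as a shift and turn from the pose measured when the call began, along the tool's axes at that moment, turning the shorter way round; what a row does not reach only later rows make up. Full scale, the value 1, is 400 mm for a shift and 360 degrees for a turn. A row lasts 1/10 s, in which the tool goes at most 50 mm and 8.59 degrees, less where a joint would pass 70% of its speed; a pose out of reach is approached as far as the arm can. A call with a number of a shift or a turn outside -1 to 1 is refused whole. A call with a gripper value outside its range is refused whole. "fingers" is the finger opening in mm, from 0 to 85.4, set as the call begins (left out, the last holds). The fingers move at their own pace and stop on an object; "grip_force" is the grip in N (left out, the last holds). Time passes only in rows, so rows that repeat a pose let the fingers close. It gives the time, the measured TCP pose, the force and the opening at its end, in the units of the state.
- bot.get_obs(): the state, without advancing time (a new reading comes with each control period).
- bot.read_camera(name): name is "scene" or "top"; returns a dict with "pixels" (400x640x3 uint8, red, green, blue), "range_z" (400x640 float32, m along the optical axis (not along the pixel's ray), 0 where there is no reading), "fovy" (degrees; the focal length in pixels is half the picture's height over the tangent of half this angle, whatever the lens; pixels are square), "cx", "cy" (the principal point, pixels), "k1" (the pictures are not rectified: a ray, as slopes to the right and down, at radius r is drawn at 1 + k1 r^2 times it, then the intrinsics apply), "pose" (4x4, takes a point from camera to world coordinates). Camera axes: x right, y down, z forward; pixel columns grow to the right and rows downward; lengths in m; the calibration is good to about 2 mm. A picture is of the moment at which its call begins.
- bot.hand_in(): hands the job in, once; it reports no verdict.
The state is a dict: "t": time; "q": joint angles; "joint_vel": joint speeds; "joint_torque": joint torques, N m; "eef_pos": TCP position; "tool_rot": TCP orientation; "contact_force": force on the tool from outside, world axes, zero at the start; "torque": the same for the moment, N m; "gripper_width": opening from 0.0 (shut) to 1.0 (fully open).
Only numpy, scipy, OpenCV 4.12 (cv2) and the standard library are available. Lean on these libraries where they do the work, as an engineer would, in place of code of your own. Each camera call takes 0.05 s, during which the arm holds its last target.

## Working session

There is one attempt and no reset: what is moved stays moved. The work goes in short steps, Python scripts to look and compute and a tool call to move; the robot and the scene stay as the last step left them, time stands still between calls to the robot, and variables do not carry over. Pictures are saved under pics/ and viewed, and the job is handed in when it is done.

Besides the shell and the picture viewer there is one more tool, called after "Request:" as name(argument=value, ...), one argument or row to a line, values as JSON. play_rows: Moves the arm, as the interface text tells. Shift numbers are shares of 400 mm and turn numbers shares of 360 degrees, none past 1 either way. Its arguments: {"type":"object","properties":{"motion":{"type":"array"},"fingers":{"type":"number"},"grip_force":{"type":"number"}},"required":["motion"]}

```bash
ls; mkdir -p pics
cat > h.py <<'E'
import numpy as np, cv2
from station import bot
from scipy.spatial.transform import Rotation as R
def cam(n):
    return bot.read_camera(n)
def pts(c):
    h,w=c["range_z"].shape
    f=h/2/np.tan(np.radians(c["fovy"])/2)
    K=np.array([[f,0,c["cx"]],[0,f,c["cy"]],[0,0,1.]])
    u,v=np.meshgrid(np.arange(w),np.arange(h))
    xd=(u-c["cx"])/f; yd=(v-c["cy"])/f
    x,y=xd.copy(),yd.copy()
    for _ in range(20):
        s=1+c["k1"]*(x*x+y*y); x=xd/s; y=yd/s
    z=c["range_z"]
    P=np.stack([x*z,y*z,z],-1)
    T=np.array(c["pose"])
    W=P@T[:3,:3].T+T[:3,3]
    W[z==0]=np.nan
    return W
def save(c,name,box=None,scale=1):
    im=c["pixels"][:,:,::-1]
    if box: im=im[box[1]:box[3],box[0]:box[2]]
    if scale!=1: im=cv2.resize(im,None,fx=scale,fy=scale,interpolation=cv2.INTER_CUBIC)
    cv2.imwrite("pics/"+name+".png",im)
E
python3 - <<'E'
from h import *
o=bot.get_obs()
for k in o: print(k,np.round(o[k],3))
for n in("scene","top"):
    c=cam(n); save(c,n+"0"); print(n,c["fovy"],c["cx"],c["cy"],c["k1"],np.round(c["pose"],3))
    W=pts(c); np.save(n+"0.npy",W)
E
```

```text
pics
t 0.0
q [-1.247  0.478  0.022  1.556 -0.012  1.109 -0.083]
joint_vel [ 0.001  0.     0.002  0.001 -0.     0.001  0.002]
joint_torque [ 0.0000e+00 -5.9646e+01  1.6080e+00 -2.8120e+01  1.2000e-02  9.0000e-03
  0.0000e+00]
eef_pos [0.282 0.612 0.23 ]
tool_rot [-0.     0.214  0.977 -0.001]
contact_force [-0.46  -0.15   0.155]
torque [ 0.038 -0.021 -0.029]
gripper_width 0.999
scene 42.23870256339126 329.84122884629915 202.0807858179684 -0.0989755407061092 [[-0.237  0.824 -0.515  1.345]
 [ 0.971  0.196 -0.134  0.206]
 [-0.01  -0.532 -0.846  1.31 ]
 [ 0.     0.     0.     1.   ]]
top 50.72071946540139 323.163141911667 203.69084967459423 -0.015098967877904679 [[ 0.011 -0.996  0.087  0.469]
 [-1.    -0.012 -0.009  0.015]
 [ 0.01  -0.087 -0.996  1.268]
 [ 0.     0.     0.     1.   ]]
```

View pics/scene0.png

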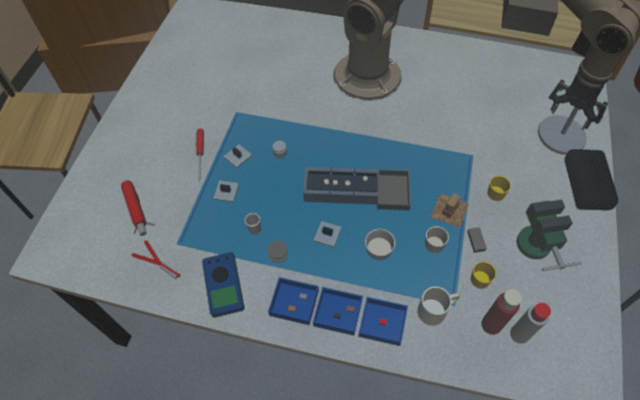

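View pics/top0.png

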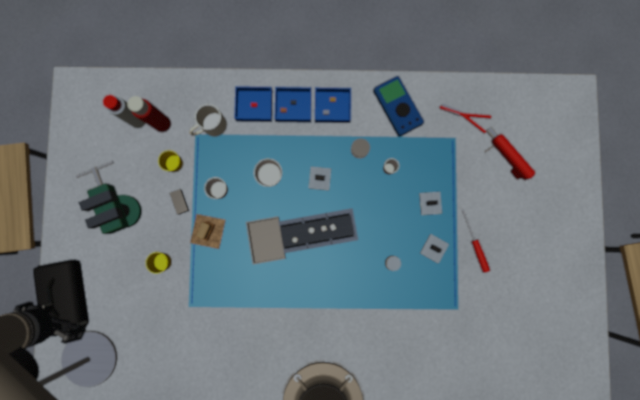

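Run:
```python
from h import *
c=cam("top"); save(c,"top1",(180,130,460,310),2.8)
c=cam("scene"); save(c,"scene1",(175,110,515,300),2.3)
o=bot.get_obs(); print(o["t"])
W=np.load("top0.npy")
for n,(u,v) in dict(c0=(320,178),c1=(431,203),c2=(435,248),big=(268,173),mid=(216,188),small=(391,165),mat=(330,280),hs=(318,230),tray=(266,240),scr=(207,232),batt=(179,201),drv=(480,255),spool=(360,149),tin=(393,263)).items(): print(n,np.round(W[v,u],3))
W=np.load("scene0.npy")
for n,(u,v) in dict(mat=(300,250),mid=(437,238),cov=(327,232)).items(): print(n,np.round(W[v,u],3))
```

```text
0.2
c0 [0.653 0.014 0.034]
c1 [ 0.582 -0.315  0.033]
c2 [ 0.45  -0.325  0.032]
big [0.67  0.171 0.004]
mid [0.623 0.327 0.001]
small [ 0.7   -0.202  0.004]
mat [ 0.352 -0.02   0.003]
hs [0.499 0.018 0.04 ]
tray [0.468 0.172 0.004]
scr [0.489 0.337 0.049]
batt [0.58  0.43  0.022]
drv [ 0.431 -0.459  0.028]
spool [ 0.742 -0.105  0.029]
tin [ 0.406 -0.2    0.041]
mat [ 0.724 -0.046  0.003]
mid [0.597 0.326 0.003]
cov [0.666 0.019 0.032]
```

View pics/top1.png

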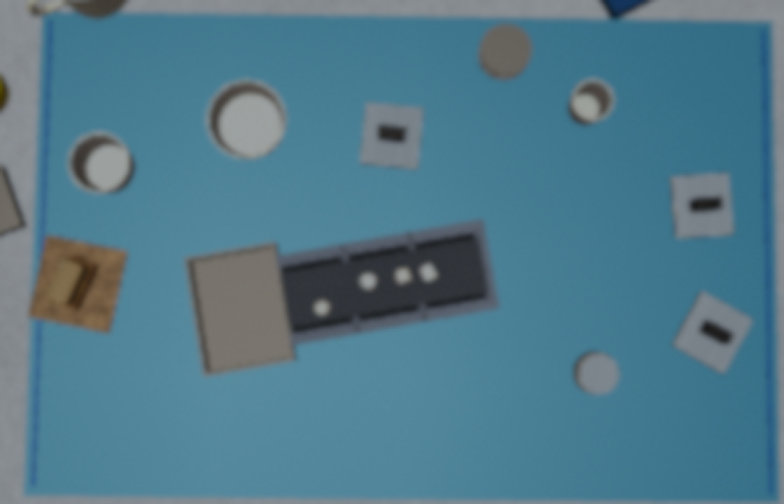

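View pics/scene1.png

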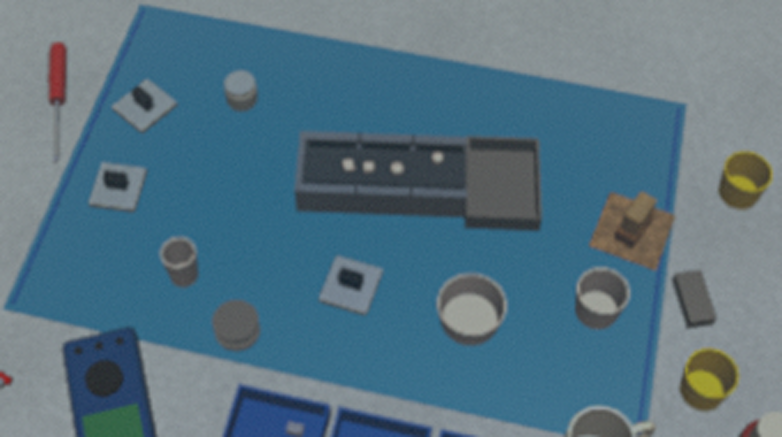

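Run:
```python
from h import *
for n in("top","scene"):
    W=np.load(n+"0.npy")
    x,y,z=W[...,0],W[...,1],W[...,2]
    m=(x>.3)&(x<.42)&(y>-.1)&(y<.1)
    print(n,"mat z",np.nanmedian(z[m]),np.nanstd(z[m]))
    reg=(x>.40)&(x<.60)&(y>-.12)&(y<.26)
    hm=reg&(z>.030)&(z<.06)
    p=W[hm][:,:2].astype(np.float32)
    r=cv2.minAreaRect(p); print("housing deck+wall",np.round(r[0],4),np.round(r[1],4),r[2],len(p))
    wm=reg&(z>.046)&(z<.053)
    p=W[wm][:,:2].astype(np.float32)
    r=cv2.minAreaRect(p); print("wall",np.round(r[0],4),np.round(r[1],4),r[2],len(p), np.median(z[wm]))
    h,e=np.histogram(z[reg],bins=np.arange(0,.06,.002)); print(h)
    # trays+housing
    am=reg&(z>.012); p=W[am][:,:2].astype(np.float32)
    r=cv2.minAreaRect(p); print("all",np.round(r[0],4),np.round(r[1],4),r[2],len(p))
```

```text
top mat z 0.0005803337504661776 0.0025260092037611087
housing deck+wall [0.4899 0.0643] [0.1254 0.3143] 10.971609115600586 2539
wall [0.4987 0.0164] [0.0939 0.2169] 10.884410858154297 752 0.04880782224433178
[1480 1221  646  212   71   13    4   12    4   10    5    9   15   43
   60   57   35   45  193  423  432  331  231  260  270  191   56   14
    1]
all [0.4894 0.0643] [0.1261 0.315 ] 10.650304794311523 2701
scene mat z 0.0006349995882494186 0.0030230167557131677
housing deck+wall [0.4921 0.0659] [0.1292 0.3155] 10.606673240661621 2301
wall [0.5007 0.0182] [0.0994 0.2176] 10.83074951171875 692 0.048891981519859296
[1023  876  546  289  124   62   52   56   46   58   62   55   61   75
   68   78   74   92  175  280  334  273  243  235  246  168   71   25
    5]
all [0.4885 0.0659] [0.1365 0.3161] 9.302978515625 2834
```

```bash
cat > fit.py <<'E'
from h import *
from scipy.optimize import minimize
def grab(name,n=6):
    cs=[cam(name) for _ in range(n)]
    c=dict(cs[0]); z=np.stack([k["range_z"] for k in cs]); z=np.where(z==0,np.nan,z)
    c["range_z"]=np.nan_to_num(np.nanmedian(z,0)); c["pixels"]=np.mean([k["pixels"] for k in cs],0).astype(np.uint8)
    return c
def rays(c):
    cc=dict(c); cc["range_z"]=np.ones_like(c["range_z"])
    T=np.array(c["pose"]); return T[:3,3], pts(cc)-T[:3,3]   # param t = z depth
def cast_box(o,d,pose,lo,hi):
    x,y,z,yaw=pose; cs,sn=np.cos(yaw),np.sin(yaw)
    Rm=np.array([[cs,sn,0],[-sn,cs,0],[0,0,1.]])
    oo=Rm@(o-np.array([x,y,z])); dd=d@Rm.T
    t1=(np.array(lo)-oo)/dd; t2=(np.array(hi)-oo)/dd
    tn=np.minimum(t1,t2).max(-1); tf=np.maximum(t1,t2).min(-1)
    return np.where((tn<tf)&(tn>0),tn,np.inf)
def B(cx,cy,sx,sy,z0,z1): return ([cx-sx/2,cy-sy/2,z0],[cx+sx/2,cy+sy/2,z1])
HOUS=[B(0,0,.094,.210,0,.040),B(-.041,0,.012,.21,.04,.049),B(.041,0,.012,.21,.04,.049),B(0,-.1095,.094,.009,0,.049)]
COVER=[B(0,0,.066,.062,0,.009),B(0,0,.014,.030,.009,.033)]
SCR=[B(0,0,.052,.028,0,.022),B(0,0,.044,.024,.022,.058)]
def render(o,d,boxes,pose,ground=0.):
    t=(ground-o[2])/d[...,2]
    for lo,hi in boxes: t=np.minimum(t,cast_box(o,d,pose,lo,hi))
    return t
def fit(c,boxes,p0,z,rad,ground=0.,free=3,mask=None):
    """p0=(x,y,yaw)"""
    o,d=rays(c); W=pts(c); Zr=c["range_z"]
    m=(np.hypot(W[...,0]-p0[0],W[...,1]-p0[1])<rad)&(Zr>0)
    if mask is not None: m&=mask(W)
    d=d[m]; zr=Zr[m]
    def cost(q):
        r=render(o,d,boxes,(q[0],q[1],z,q[2]),ground)-zr
        r=r-np.clip(np.median(r),-.004,.004)
        return np.mean(np.minimum(np.abs(r),.015))
    best=None
    for s in (1,.4):
        st=best.x if best is not None else np.array(p0,float)
        sim=np.array([st]+[st+s*np.eye(3)[i]*[.008,.008,.1][i] for i in range(3)])
        best=minimize(cost,st,method="Nelder-Mead",options=dict(initial_simplex=sim,xatol=1e-5,fatol=1e-8,maxiter=300))
    return best.x,best.fun
def circ(c,p0,r,z0,z1):
    """rim circle: median-ish least squares centre with fixed radius"""
    W=pts(c); m=(np.hypot(W[...,0]-p0[0],W[...,1]-p0[1])<r*1.35)&(W[...,2]>z0)&(W[...,2]<z1)
    p=W[m][:,:2]
    return p
E
python3 - <<'E'
from fit import *
import pickle
C={n:grab(n,5) for n in("top","scene")}; pickle.dump(C,open("c0.pkl","wb"))
for n,c in C.items():
    W=pts(c)
    print(n,"housing",fit(c,HOUS,(.4995,.0215,.19),0,.13,mask=lambda W:((W[...,0]-.469)*-np.sin(.19)+(W[...,1]-.172)*np.cos(.19)<-.065)))
    for k,p in dict(c0=(.653,.014,.1),c1=(.582,-.315,0),c2=(.45,-.325,.5)).items(): print(k,fit(c,COVER,p,0,.055))
    print("scr",fit(c,SCR,(.489,.33,-.3),.004,.042,ground=.004))
    for k,(x,y,z0,z1) in dict(big=(.67,.171,.03,.05),mid=(.615,.326,.04,.06),small=(.69,-.2,.046,.07)).items():
        m=(np.hypot(W[...,0]-x,W[...,1]-y)<.06)&(W[...,2]>z0)&(W[...,2]<z1)
        p=W[m][:,:2]; (cx,cy),r=cv2.minEnclosingCircle(p.astype(np.float32)); print(k,np.round([cx,cy,r],4),len(p))
print(bot.get_obs()["t"])
E
```

```text
top housing (array([0.49765306, 0.0217315 , 0.18806891]), np.float64(0.0014348753164913131))
c0 (array([ 0.65702522,  0.01429525, -0.07947324]), np.float64(0.001176608509037016))
c1 (array([ 0.58563898, -0.3206498 ,  0.07907681]), np.float64(0.0010917401253713547))
c2 (array([ 0.44824572, -0.33140218,  1.03832188]), np.float64(0.0024191226757674152))
scr (array([ 0.49516144,  0.34753224, -0.40092371]), np.float64(0.0013307427295288852))
big [0.6677 0.1671 0.042 ] 140
mid [0.619  0.3178 0.0317] 111
small [ 0.6895 -0.1947  0.0218] 70
scene housing (array([0.49818206, 0.02274173, 0.18813838]), np.float64(0.0018291508655496694))
c0 (array([ 0.65818019,  0.01584174, -0.080727  ]), np.float64(0.0015136506280637517))
c1 (array([ 0.5857812 , -0.31739401,  0.0846714 ]), np.float64(0.0016380466033743715))
c2 (array([ 0.45053448, -0.32610061,  0.59277029]), np.float64(0.0036715826159740153))
scr (array([ 0.49579999,  0.3506835 , -0.40326834]), np.float64(0.0018342366285821025))
big [0.6684 0.1685 0.0418] 197
mid [0.6174 0.3201 0.0329] 165
small [ 0.6911 -0.1919  0.0221] 99
0.7
```

```bash
cat >> h.py <<'E'
def Rt(a): 
    return np.array([[-np.cos(a),-np.sin(a),0],[-np.sin(a),np.cos(a),0],[0,0,-1.]])
def plan(*wps,a=None):
    """wps: (x,y,z,a)"""
    o=bot.get_obs(); R0=R.from_quat(np.roll(o["tool_rot"],-1)); p0=np.array(o["eef_pos"])
    for w in wps:
        s=R0.inv().apply(np.array(w[:3])-p0)/.4
        r=(R0.inv()*R.from_matrix(Rt(w[3]))).as_rotvec()/(2*np.pi)
        print([[round(float(v),4) for v in s],[round(float(v),4) for v in r]], "mm",np.round(s*400,1),"deg",np.round(r*360,1))
def st():
    o=bot.get_obs(); m=R.from_quat(np.roll(o["tool_rot"],-1)).as_matrix()
    print("t",round(float(o["t"]),2),"p",np.round(o["eef_pos"],4),"a",round(float(np.arctan2(-m[1,0],-m[0,0])),4),"z",np.round(m[:,2],3),"F",np.round(o["contact_force"],1),"w",np.round(o["gripper_width"],3),"q",np.round(o["q"],2))
HX,HY,HA=.4979,.0222,.188
def hw(x,y,z):
    c,s=np.cos(HA),np.sin(HA); return (HX+c*x-s*y,HY+s*x+c*y,z)
def wh(X,Y):
    c,s=np.cos(HA),np.sin(HA); return (c*(X-HX)+s*(Y-HY),-s*(X-HX)+c*(Y-HY))
E
python3 - <<'E'
from fit import *
import pickle
C=pickle.load(open("c0.pkl","rb"))
for n,c in C.items():
    print(n,"c2",fit(c,COVER,(.45,-.33,-.46),0,.055))
    W=pts(c); g=c["pixels"].astype(int).sum(-1)
    X,Y=wh(W[...,0],W[...,1])
    m=(abs(X)<.033)&(abs(Y)<.104)&(g>300)&(W[...,2]>.035)
    k,l,s,ce=cv2.connectedComponentsWithStats(m.astype(np.uint8))
    for i in range(1,k): 
        q=l==i; print(s[i,4],np.round([np.median(X[q]),np.median(Y[q]),np.max(W[q][:,2])],3))
c=C["top"]; c["pixels"]=np.clip(c["pixels"].astype(int)*2,0,255).astype(np.uint8); save(c,"topz",(190,190,370,270),4.4)
c=C["scene"]; c["pixels"]=np.clip(c["pixels"].astype(int)*2,0,255).astype(np.uint8); save(c,"scz",(290,150,480,230),4.2)
print("scr");plan((.4955,.349,.12,-.402),(.4955,.349,.03,-.402)); st()
E
```

```text
top c2 (array([ 0.44982351, -0.33059748, -0.51157622]), np.float64(0.0013196523114897898))
28 [ 0.002 -0.048  0.052]
25 [ 0.003 -0.021  0.052]
26 [0.004 0.015 0.052]
24 [-0.015  0.067  0.052]
scene c2 (array([ 0.44968617, -0.32783534, -0.5086424 ]), np.float64(0.001739343025042932))
19 [-0.014  0.068  0.053]
23 [ 0.002 -0.046  0.053]
22 [ 0.003 -0.02   0.052]
23 [0.004 0.016 0.052]
scr
[[-0.7599, -0.3767, 0.2784], [0.0, -0.0, -0.0048]] mm [-303.9 -150.7  111.3] deg [ 0.  -0.  -1.7]
[[-0.7599, -0.3768, 0.5034], [0.0, -0.0, -0.0048]] mm [-303.9 -150.7  201.3] deg [ 0.  -0.  -1.7]
t 0.7 p [0.2825 0.6131 0.2314] a -0.4319 z [ 0.  0. -1.] F [ 0.   0.1 -0. ] w 0.998 q [-1.25  0.48  0.02  1.56 -0.01  1.11 -0.08]
```

View pics/topz.png

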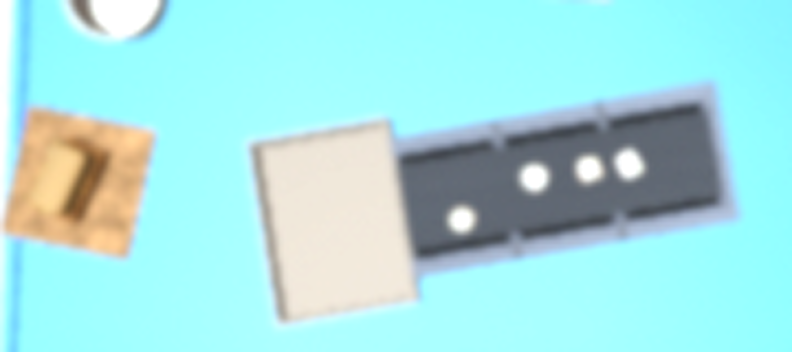

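View pics/scz.png

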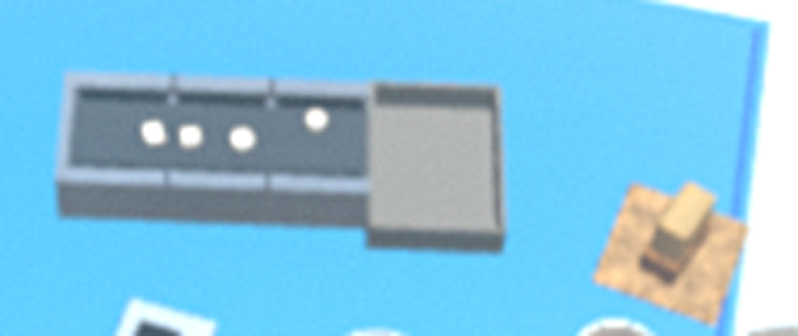

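Request:
play_rows(
  motion=[
    [[-0.76,-0.377,0.278],[0,0,-0.005]],
    [[-0.76,-0.377,0.278],[0,0,-0.005]],
    [[-0.76,-0.377,0.278],[0,0,-0.005]],
    [[-0.76,-0.377,0.278],[0,0,-0.005]],
    [[-0.76,-0.377,0.278],[0,0,-0.005]],
    [[-0.76,-0.377,0.278],[0,0,-0.005]],
    [[-0.76,-0.377,0.278],[0,0,-0.005]],
    [[-0.76,-0.377,0.278],[0,0,-0.005]],
  ],
  fingers=85,
)

```text
t: 1.5
eef_pos: [0.4994, 0.3409, 0.1185]
tool_rot: [0.001, 0.204, 0.979, -0.003]
contact_force: [0.8, 0.1, 0.0]
gripper_width: 0.992
```

Run:
```python
from fit import *
st()
c=cam("top"); save(c,"t2",(180,130,460,310),2.8)
c=cam("scene"); save(c,"s2",(350,100,550,300),3)
plan((.4955,.349,.03,-.402))
```

```text
t 1.5 p [0.4994 0.3409 0.1185] a -0.4102 z [ 0.    -0.005 -1.   ] F [0.8 0.1 0. ] w 0.992 q [-0.76  0.49  0.08  1.83 -0.04  0.83  0.5 ]
[[0.0054, 0.0048, 0.2241], [-0.0002, 0.0, -0.0005]] mm [ 2.1  1.9 89.6] deg [-0.1  0.  -0.2]
```

View pics/s2.png

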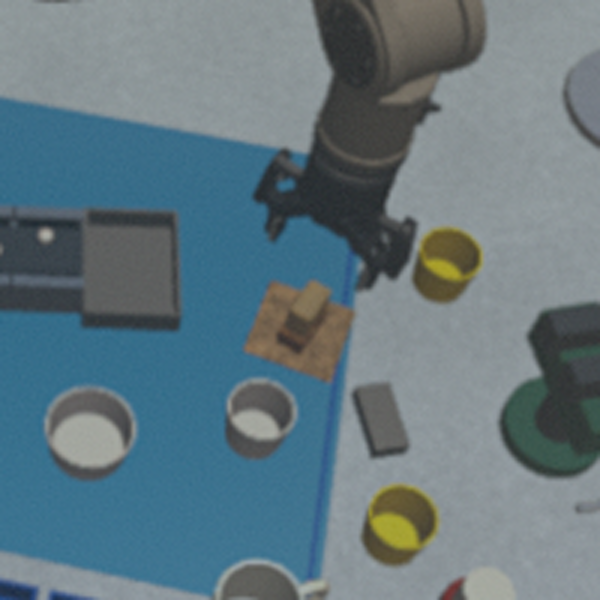

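Request:
play_rows(
  motion=[
    [[0.005,0.005,0.08],[0,0,0]],
    [[0.005,0.005,0.16],[0,0,0]],
    [[0.005,0.005,0.2],[0,0,0]],
    [[0.005,0.005,0.224],[0,0,0]],
    [[0.005,0.005,0.224],[0,0,0]],
    [[0.005,0.005,0.224],[0,0,0]],
  ],
)

```text
t: 2.2
eef_pos: [0.4961, 0.3499, 0.031]
tool_rot: [0.0, 0.201, 0.98, -0.0]
contact_force: [0.6, 0.0, 1.6]
gripper_width: 0.996
```

Run:
```python
from fit import *
st()
c=cam("top"); save(c,"t3",(180,190,240,260),8)
c=cam("scene"); save(c,"s3",(400,160,500,240),7)
plan((.4955,.349,.03,-.402))
```

```text
t 2.2 p [0.4961 0.3499 0.031 ] a -0.4044 z [ 0.001 -0.    -1.   ] F [0.6 0.  1.6] w 0.996 q [-0.76  0.61  0.06  1.87 -0.05  0.66  0.5 ]
[[0.0015, -0.0027, 0.0035], [0.0001, 0.0002, -0.0005]] mm [ 0.6 -1.1  1.4] deg [ 0.   0.1 -0.2]
```

View pics/s3.png

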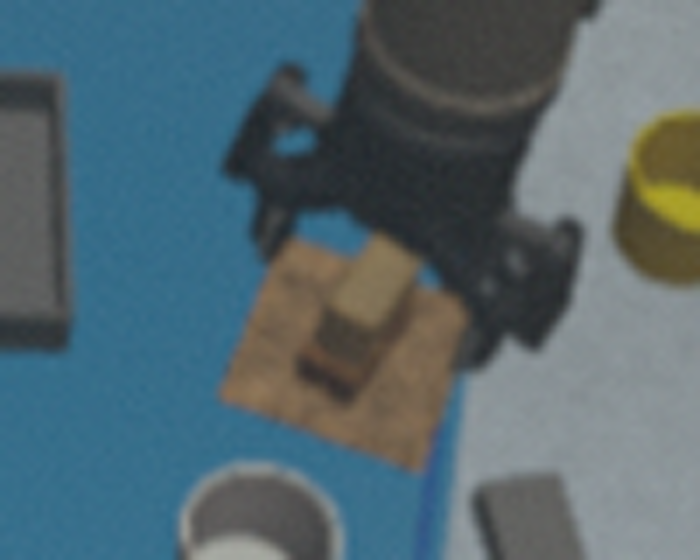

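Request:
play_rows(
  motion=[
    [[0.001,-0.001,0.002],[0,0,0]],
    [[0.001,-0.001,0.002],[0,0,0]],
    [[0.001,-0.001,0.002],[0,0,0]],
    [[0.001,-0.001,0.002],[0,0,0]],
    [[0.001,-0.001,0.002],[0,0,0]],
    [[0.001,-0.001,0.002],[0,0,0]],
    [[0.001,-0.001,0.002],[0,0,0]],
    [[0.001,-0.001,0.002],[0,0,0]],
  ],
  fingers=0,
  grip_force=70,
)

```text
t: 3.1
eef_pos: [0.4962, 0.3496, 0.0308]
tool_rot: [0.001, 0.201, 0.98, 0.0]
contact_force: [0.3, -0.9, 4.8]
gripper_width: 0.269
```

Run:
```python
from fit import *
st()
c=cam("scene"); save(c,"s4",(400,160,500,240),7)
o=bot.get_obs()["eef_pos"]
plan((o[0],o[1],.15,-.402))
```

```text
t 3.1 p [0.4962 0.3496 0.0308] a -0.405 z [ 0.002  0.    -1.   ] F [ 0.3 -0.9  4.8] w 0.269 q [-0.76  0.61  0.06  1.87 -0.05  0.66  0.49]
[[-0.0005, 0.0003, -0.2979], [0.0002, 0.0002, -0.0005]] mm [-2.000e-01  1.000e-01 -1.192e+02] deg [ 0.1  0.1 -0.2]
```

View pics/s4.png

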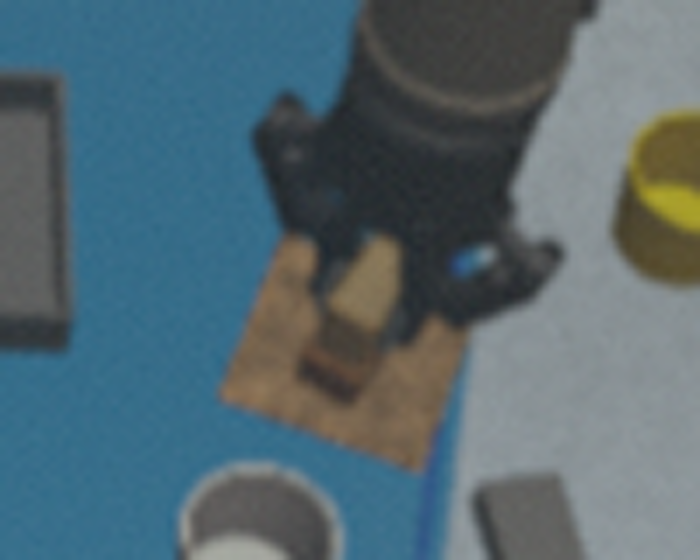

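Request:
play_rows(
  motion=[
    [[0,0,-0.06],[0,0,0]],
    [[0,0,-0.15],[0,0,0]],
    [[0,0,-0.25],[0,0,0]],
    [[0,0,-0.3],[0,0,0]],
    [[0,0,-0.3],[0,0,0]],
    [[0,0,-0.3],[0,0,0]],
  ],
)

```text
t: 3.75
eef_pos: [0.4953, 0.3493, 0.15]
tool_rot: [0.0, 0.201, 0.98, 0.0]
contact_force: [-1.2, -0.6, -2.7]
gripper_width: 0.266
```

Run:
```python
from fit import *
st()
plan((*hw(.0004,-.085,.15),HA),(*hw(.0004,-.085,.068),HA))
```

```text
t 3.75 p [0.4953 0.3493 0.15  ] a -0.4047 z [ 0.001 -0.    -1.   ] F [-1.2 -0.6 -2.7] w 0.266 q [-0.78  0.45  0.08  1.81 -0.04  0.89  0.49]
[[-0.4474, -0.9248, 0.0002], [-0.0, 0.0002, -0.0943]] mm [-1.790e+02 -3.699e+02  1.000e-01] deg [ -0.    0.1 -34. ]
[[-0.4473, -0.9249, 0.2052], [-0.0, 0.0002, -0.0943]] mm [-178.9 -370.    82.1] deg [ -0.    0.1 -34. ]
```

Request:
play_rows(
  motion=[
    [[-0.447,-0.925,0],[0,0,-0.0943]],
    [[-0.447,-0.925,0],[0,0,-0.0943]],
    [[-0.447,-0.925,0],[0,0,-0.0943]],
    [[-0.447,-0.925,0],[0,0,-0.0943]],
    [[-0.447,-0.925,0],[0,0,-0.0943]],
    [[-0.447,-0.925,0],[0,0,-0.0943]],
    [[-0.447,-0.925,0],[0,0,-0.0943]],
    [[-0.447,-0.925,0],[0,0,-0.0943]],
  ],
)

```text
t: 4.55
eef_pos: [0.5117, -0.0509, 0.1481]
tool_rot: [-0.001, -0.094, 0.996, 0.0]
contact_force: [1.0, -0.4, -1.7]
gripper_width: 0.274
```

Run:
```python
from fit import *
st()
plan((*hw(.0004,-.085,.12),HA))
```

```text
t 4.55 p [ 0.5117 -0.0509  0.1481] a 0.1881 z [-0.003 -0.    -1.   ] F [ 1.  -0.4 -1.7] w 0.274 q [-0.08  0.32  0.07  2.02 -0.03  0.81  1.76]
[[-0.0013, -0.0266, 0.0703], [0.0, -0.0004, 0.0]] mm [ -0.5 -10.6  28.1] deg [ 0.  -0.1  0. ]
```

Request:
play_rows(
  motion=[
    [[-0.001,-0.027,0.07],[0,0,0]],
    [[-0.001,-0.027,0.13],[0,0,0]],
    [[-0.001,-0.027,0.145],[0,0,0]],
    [[-0.001,-0.027,0.145],[0,0,0]],
    [[-0.001,-0.027,0.145],[0,0,0]],
  ],
)

```text
t: 5.05
eef_pos: [0.5142, -0.0607, 0.0902]
tool_rot: [-0.001, -0.095, 0.996, 0.0]
contact_force: [-0.4, 0.9, -1.7]
gripper_width: 0.269
```

Run:
```python
from fit import *
st()
plan((*hw(.0004,-.085,.0675),HA))
c=cam("top"); c["pixels"]=np.clip(c["pixels"].astype(int)*2,0,255).astype(np.uint8);save(c,"t5",(230,180,380,280),5.2)
c=cam("scene"); c["pixels"]=np.clip(c["pixels"].astype(int)*2,0,255).astype(np.uint8);save(c,"s5",(280,130,430,240),5.2)
```

```text
t 5.05 p [ 0.5142 -0.0607  0.0902] a 0.1893 z [-0.003  0.    -1.   ] F [-0.4  0.9 -1.7] w 0.269 q [-0.05  0.41  0.06  2.05 -0.04  0.68  1.79]
[[0.0, -0.0014, 0.0568], [0.0001, -0.0004, 0.0002]] mm [ 0.  -0.6 22.7] deg [ 0.  -0.2  0.1]
```

View pics/s5.png

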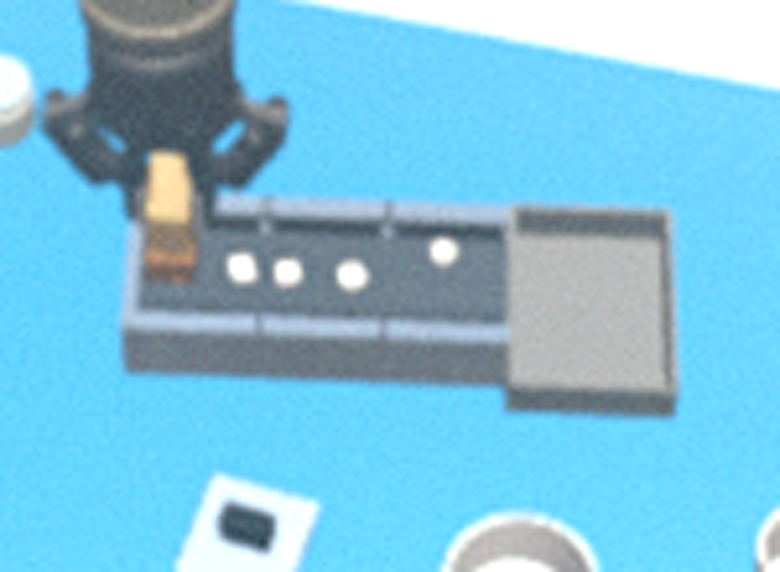

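View pics/t5.png

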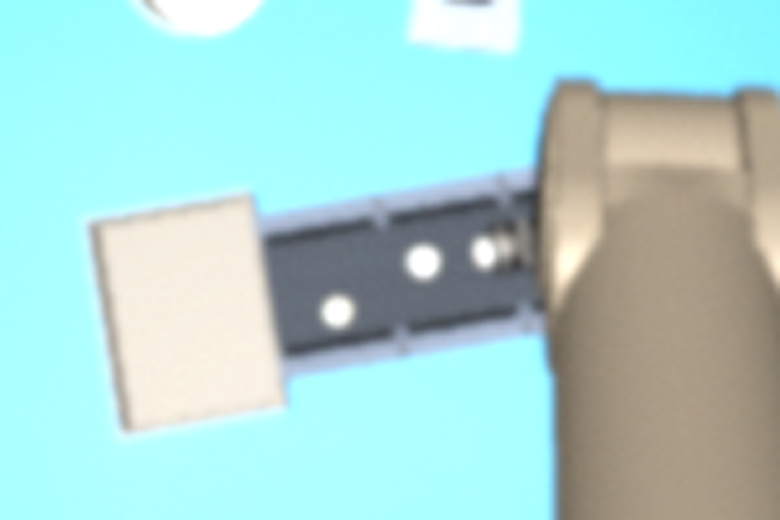

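Request:
play_rows(
  motion=[
    [[0,-0.001,0.015],[0,0,0]],
    [[0,-0.001,0.03],[0,0,0]],
    [[0,-0.001,0.04],[0,0,0]],
    [[0,-0.001,0.048],[0,0,0]],
    [[0,-0.001,0.055],[0,0,0]],
    [[0,-0.001,0.057],[0,0,0]],
    [[0,-0.001,0.0572],[0,0,0]],
  ],
)

```text
t: 5.85
eef_pos: [0.5148, -0.0613, 0.0679]
tool_rot: [-0.001, -0.094, 0.996, 0.0]
contact_force: [-0.3, -0.6, -2.6]
gripper_width: 0.268
```

Run:
```python
from fit import *
st()
plan((*hw(.0004,-.085,.0668),HA),(*hw(.0004,-.035,.0668),HA))
c=cam("scene"); c["pixels"]=np.clip(c["pixels"].astype(int)*2,0,255).astype(np.uint8);save(c,"s6",(280,130,430,240),5.2)
```

```text
t 5.85 p [ 0.5148 -0.0613  0.0679] a 0.1891 z [-0.001 -0.    -1.   ] F [-0.3 -0.6 -2.6] w 0.268 q [-0.05  0.45  0.06  2.06 -0.04  0.63  1.8 ]
[[0.0014, 0.0004, 0.0029], [0.0, -0.0002, 0.0002]] mm [0.6 0.1 1.1] deg [ 0.  -0.1  0.1]
[[0.0013, 0.1254, 0.0029], [0.0, -0.0002, 0.0002]] mm [ 0.5 50.1  1.2] deg [ 0.  -0.1  0.1]
```

View pics/s6.png

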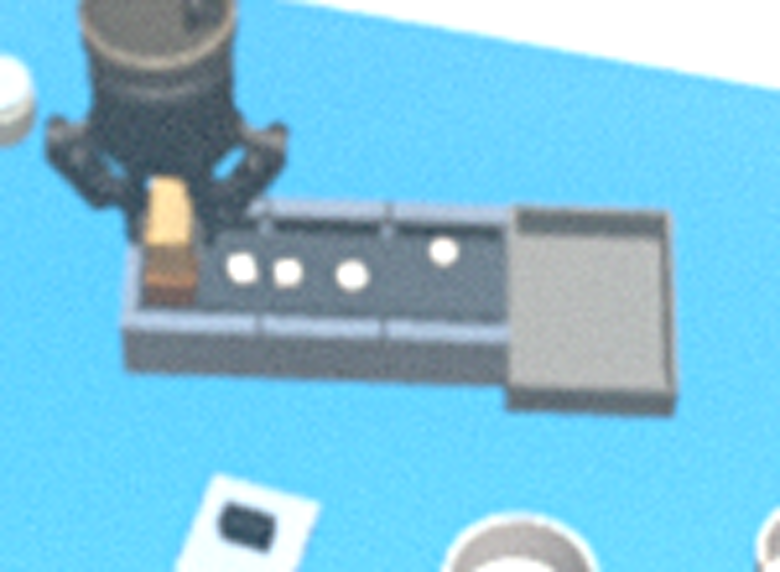

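Request:
play_rows(
  motion=[
    [[0.001,0.02,0.0015],[0,0,0]],
    [[0.001,0.045,0.0015],[0,0,0]],
    [[0.001,0.07,0.0015],[0,0,0]],
    [[0.001,0.095,0.0015],[0,0,0]],
    [[0.001,0.12,0.0015],[0,0,0]],
    [[0.001,0.145,0.0015],[0,0,0]],
    [[0.001,0.17,0.0015],[0,0,0]],
    [[0.001,0.195,0.0015],[0,0,0]],
  ],
)

```text
t: 6.7
eef_pos: [0.4997, 0.0162, 0.0675]
tool_rot: [-0.0, -0.094, 0.996, 0.0]
contact_force: [0.7, -0.6, -0.8]
gripper_width: 0.269
```

Run:
```python
from fit import *
st()
print(wh(*bot.get_obs()["eef_pos"][:2]))
plan((*hw(.0004,-.005,.0673),HA),(*hw(.0004,.107,.0673),HA))
c=cam("scene"); c["pixels"]=np.clip(c["pixels"].astype(int)*2,0,255).astype(np.uint8);save(c,"s7",(280,130,430,240),5.2)
```

```text
t 6.7 p [0.4997 0.0162 0.0675] a 0.1892 z [-0.001 -0.    -1.   ] F [ 0.7 -0.6 -0.8] w 0.269 q [-0.2   0.43  0.05  2.1  -0.04  0.61  1.64]
(np.float64(0.0006213419692920326), np.float64(-0.006275231337413839))
[[0.0005, 0.0032, 0.0006], [0.0, -0.0001, 0.0002]] mm [0.2 1.3 0.2] deg [ 0.  -0.1  0.1]
[[0.0002, 0.2832, 0.0006], [0.0, -0.0001, 0.0002]] mm [1.000e-01 1.133e+02 2.000e-01] deg [ 0.  -0.1  0.1]
```

View pics/s7.png

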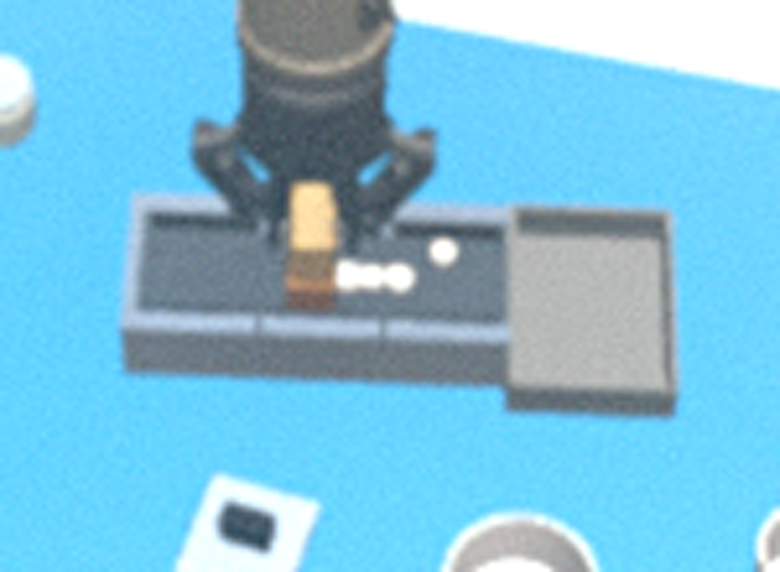

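Request:
play_rows(
  motion=[
    [[0,0.022,0.0003],[0,0,0]],
    [[0,0.045,0.0003],[0,0,0]],
    [[0,0.068,0.0003],[0,0,0]],
    [[0,0.09,0.0003],[0,0,0]],
    [[0,0.112,0.0003],[0,0,0]],
    [[0,0.135,0.0003],[0,0,0]],
    [[0,0.158,0.0003],[0,0,0]],
    [[0,0.18,0.0003],[0,0,0]],
  ],
)

```text
t: 7.55
eef_pos: [0.4855, 0.0896, 0.0674]
tool_rot: [-0.001, -0.096, 0.995, 0.001]
contact_force: [0.2, -1.3, -1.2]
gripper_width: 0.272
```

Run:
```python
from fit import *
st()
print(wh(*bot.get_obs()["eef_pos"][:2]))
plan((*hw(.0004,.108,.0673),HA))
c=cam("scene"); c["pixels"]=np.clip(c["pixels"].astype(int)*2,0,255).astype(np.uint8);save(c,"s8",(280,130,430,240),5.2)
```

```text
t 7.55 p [0.4855 0.0896 0.0674] a 0.1914 z [-0.001  0.001 -1.   ] F [ 0.2 -1.3 -1.2] w 0.272 q [-0.34  0.42  0.04  2.12 -0.03  0.61  1.48]
(np.float64(0.0004423624313995775), np.float64(0.06856001540647555))
[[-0.0002, 0.0986, 0.0005], [0.0002, -0.0002, 0.0005]] mm [-0.1 39.4  0.2] deg [ 0.1 -0.1  0.2]
```

View pics/s8.png

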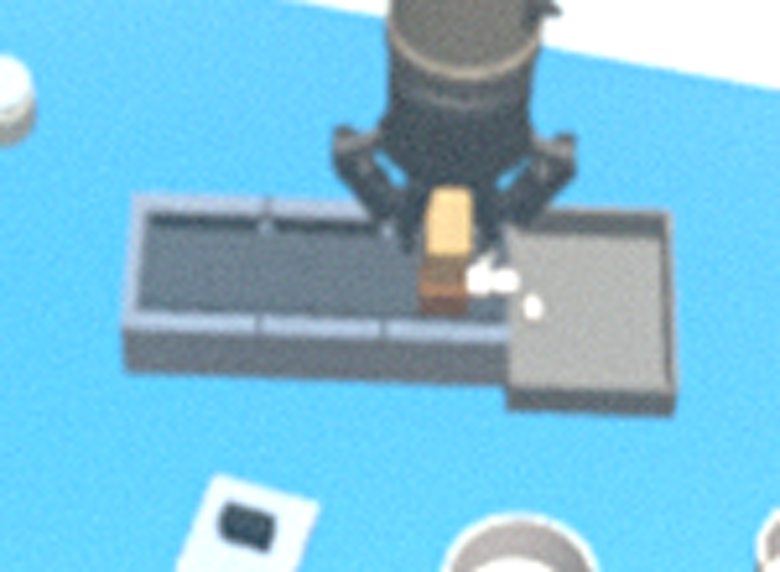

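Request:
play_rows(
  motion=[
    [[0,0.02,0.0003],[0,0,0.0003]],
    [[0,0.04,0.0003],[0,0,0.0003]],
    [[0,0.06,0.0003],[0,0,0.0003]],
    [[0,0.08,0.0003],[0,0,0.0003]],
    [[0,0.1,0.0003],[0,0,0.0003]],
    [[0,0.1,0.0003],[0,0,0.0003]],
    [[0,0.1,0.0003],[0,0,0.0003]],
  ],
)

```text
t: 8.3
eef_pos: [0.4775, 0.1307, 0.0674]
tool_rot: [-0.001, -0.096, 0.995, 0.001]
contact_force: [-0.6, 0.7, -1.5]
gripper_width: 0.264
```

Run:
```python
from fit import *
st()
print(wh(*bot.get_obs()["eef_pos"][:2]))
c=cam("scene"); c["pixels"]=np.clip(c["pixels"].astype(int)*2,0,255).astype(np.uint8);save(c,"s9",(280,130,430,240),5.2)
```

```text
t 8.3 p [0.4775 0.1307 0.0674] a 0.1919 z [-0.001  0.002 -1.   ] F [-0.6  0.7 -1.5] w 0.264 q [-0.42  0.42  0.03  2.11 -0.03  0.61  1.4 ]
(np.float64(0.00028029786147435246), np.float64(0.11038577298790138))
```

View pics/s9.png

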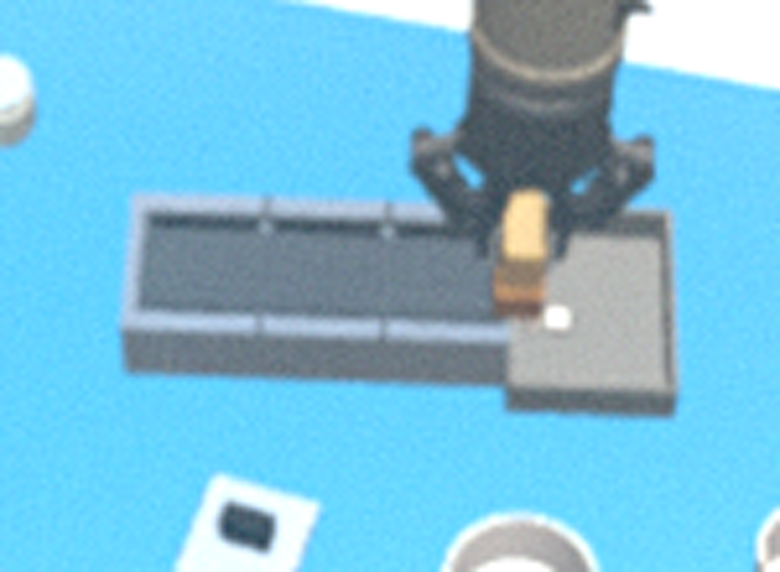

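Request:
play_rows(
  motion=[
    [[0,0,-0.1],[0,0,0]],
    [[0,0,-0.2],[0,0,0]],
    [[0,0,-0.22],[0,0,0]],
    [[0,0,-0.22],[0,0,0]],
  ],
)

```text
t: 8.75
eef_pos: [0.4789, 0.13, 0.1568]
tool_rot: [0.001, -0.095, 0.995, 0.001]
contact_force: [-0.6, -0.0, -1.9]
gripper_width: 0.266
```

Run:
```python
from fit import *
st()
plan((.4962,.3496,.15,-.405),(.4962,.3496,.033,-.405),(.4962,.3496,.0312,-.405))
```

```text
t 8.75 p [0.4789 0.13   0.1568] a 0.1902 z [ 0.002  0.003 -1.   ] F [-0.6 -0.  -1.9] w 0.266 q [-0.43  0.28  0.05  2.05 -0.02  0.81  1.39]
[[-0.1463, 0.5308, 0.0187], [0.0005, 0.0003, 0.0947]] mm [-58.5 212.3   7.5] deg [ 0.2  0.1 34.1]
[[-0.1456, 0.53, 0.3112], [0.0005, 0.0003, 0.0947]] mm [-58.2 212.  124.5] deg [ 0.2  0.1 34.1]
[[-0.1456, 0.53, 0.3157], [0.0005, 0.0003, 0.0947]] mm [-58.2 212.  126.3] deg [ 0.2  0.1 34.1]
```

Request:
play_rows(
  motion=[
    [[-0.146,0.53,0.02],[0,0,0.0947]],
    [[-0.146,0.53,0.02],[0,0,0.0947]],
    [[-0.146,0.53,0.02],[0,0,0.0947]],
    [[-0.146,0.53,0.02],[0,0,0.0947]],
    [[-0.146,0.53,0.02],[0,0,0.0947]],
    [[-0.146,0.53,0.02],[0,0,0.0947]],
    [[-0.146,0.53,0.02],[0,0,0.0947]],
    [[-0.146,0.53,0.02],[0,0,0.0947]],
  ],
)

```text
t: 9.55
eef_pos: [0.496, 0.3469, 0.1482]
tool_rot: [0.0, 0.202, 0.979, 0.0]
contact_force: [0.7, -0.4, -1.9]
gripper_width: 0.267
```

Run:
```python
from fit import *
st()
plan((.4962,.3496,.033,-.405),(.4962,.3496,.0312,-.405))
c=cam("scene"); c["pixels"]=np.clip(c["pixels"].astype(int)*2,0,255).astype(np.uint8);save(c,"s10",(280,130,480,250),4)
```

```text
t 9.55 p [0.496  0.3469 0.1482] a -0.4067 z [ 0.     0.001 -1.   ] F [ 0.7 -0.4 -1.9] w 0.267 q [-0.8   0.45  0.11  1.81 -0.06  0.88  0.51]
[[0.0023, 0.0063, 0.288], [0.0001, 0.0, -0.0003]] mm [  0.9   2.5 115.2] deg [ 0.   0.  -0.1]
[[0.0023, 0.0062, 0.2925], [0.0001, 0.0, -0.0003]] mm [  0.9   2.5 117. ] deg [ 0.   0.  -0.1]
```

View pics/s10.png

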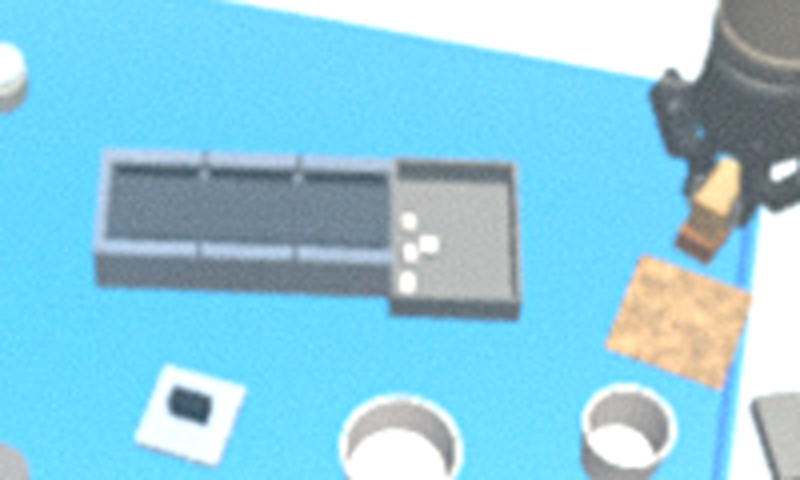

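Request:
play_rows(
  motion=[
    [[0.002,0.006,0.11],[0,0,0]],
    [[0.002,0.006,0.2],[0,0,0]],
    [[0.002,0.006,0.25],[0,0,0]],
    [[0.002,0.006,0.275],[0,0,0]],
    [[0.002,0.006,0.285],[0,0,0]],
    [[0.002,0.006,0.29],[0,0,0]],
    [[0.002,0.006,0.292],[0,0,0]],
    [[0.002,0.006,0.292],[0,0,0]],
  ],
)

```text
t: 10.4
eef_pos: [0.4972, 0.35, 0.0329]
tool_rot: [0.001, 0.202, 0.979, 0.001]
contact_force: [0.3, -0.2, -2.0]
gripper_width: 0.267
```

Run:
```python
from fit import *
st()
```

```text
t 10.4 p [0.4972 0.35   0.0329] a -0.4072 z [ 0.002  0.002 -1.   ] F [ 0.3 -0.2 -2. ] w 0.267 q [-0.78  0.61  0.09  1.87 -0.08  0.66  0.52]
```

Still 2 mm up; ease down until contact shows, then release.

Request:
play_rows(
  motion=[
    [[0,0,0.003],[0,0,0]],
    [[0,0,0.005],[0,0,0]],
    [[0,0,0.006],[0,0,0]],
    [[0,0,0.006],[0,0,0]],
  ],
)

```text
t: 10.8
eef_pos: [0.4973, 0.3502, 0.0308]
tool_rot: [0.001, 0.202, 0.979, 0.002]
contact_force: [-0.5, -0.0, 1.6]
gripper_width: 0.271
```

Run:
```python
from fit import *
st()
```

```text
t 10.8 p [0.4973 0.3502 0.0308] a -0.4072 z [ 0.003  0.003 -1.   ] F [-0.5 -0.   1.6] w 0.271 q [-0.78  0.62  0.09  1.87 -0.08  0.66  0.52]
```

Request:
play_rows(
  motion=[
    [[0,0,0],[0,0,0]],
    [[0,0,0],[0,0,0]],
    [[0,0,0],[0,0,0]],
    [[0,0,0],[0,0,0]],
    [[0,0,0],[0,0,0]],
  ],
  fingers=60,
)

```text
t: 11.3
eef_pos: [0.4973, 0.3502, 0.0308]
tool_rot: [0.001, 0.202, 0.979, 0.002]
contact_force: [-0.6, 0.1, -0.4]
gripper_width: 0.708
```

Request:
play_rows(
  motion=[
    [[0,0,-0.08],[0,0,0]],
    [[0,0,-0.2],[0,0,0]],
    [[0,0,-0.32],[0,0,0]],
    [[0,0,-0.4],[0,0,0]],
    [[0,0,-0.4],[0,0,0]],
  ],
)

```text
t: 11.8
eef_pos: [0.4996, 0.3516, 0.1965]
tool_rot: [0.004, 0.202, 0.979, 0.005]
contact_force: [0.7, 0.9, -0.2]
gripper_width: 0.705
```

Run:
```python
from fit import *
import pickle
st()
c=cam("scene"); save(c,"s11",(300,130,500,280),4)
C={n:grab(n,4) for n in("top","scene")}; pickle.dump(C,open("c1.pkl","wb"))
for n,c in C.items():
    print(n,"scr",fit(c,SCR,(.496,.349,-.4),.004,.042,ground=.004))
    for k,p in dict(c0=(.658,.015,-.08),c1=(.5857,-.319,.08),c2=(.45,-.329,-.51)).items(): print(k,fit(c,COVER,p,0,.055))
    print(n,"housing",fit(c,HOUS,(.498,.022,.188),0,.13,mask=lambda W:((W[...,0]-.469)*-np.sin(.19)+(W[...,1]-.172)*np.cos(.19)<-.065)))
```

```text
t 11.8 p [0.4996 0.3516 0.1965] a -0.4076 z [ 0.01   0.009 -1.   ] F [ 0.7  0.9 -0.2] w 0.705 q [-0.81  0.4   0.12  1.77 -0.06  0.96  0.5 ]
top scr (array([ 0.49690199,  0.34979168, -0.40653771]), np.float64(0.01298322473530734))
c0 (array([ 0.65702026,  0.01428227, -0.08014466]), np.float64(0.0011562599964500863))
c1 (array([ 0.58568646, -0.32067676,  0.07621844]), np.float64(0.0012126248234824487))
c2 (array([ 0.44968263, -0.33044731, -0.51924317]), np.float64(0.0012852815450375514))
top housing (array([0.49763357, 0.02174113, 0.18836518]), np.float64(0.001295350266440419))
scene scr (array([ 0.49467384,  0.35208075, -0.41028483]), np.float64(0.013296470685739288))
c0 (array([ 0.65814324,  0.01547969, -0.08169031]), np.float64(0.0015329999370053728))
c1 (array([ 0.58622112, -0.31723797,  0.08468623]), np.float64(0.0016621973611719498))
c2 (array([ 0.44989173, -0.32718821, -0.51338494]), np.float64(0.001778383734700938))
scene housing (array([0.49823082, 0.02288711, 0.18864271]), np.float64(0.001702826974551653))
```

View pics/s11.png

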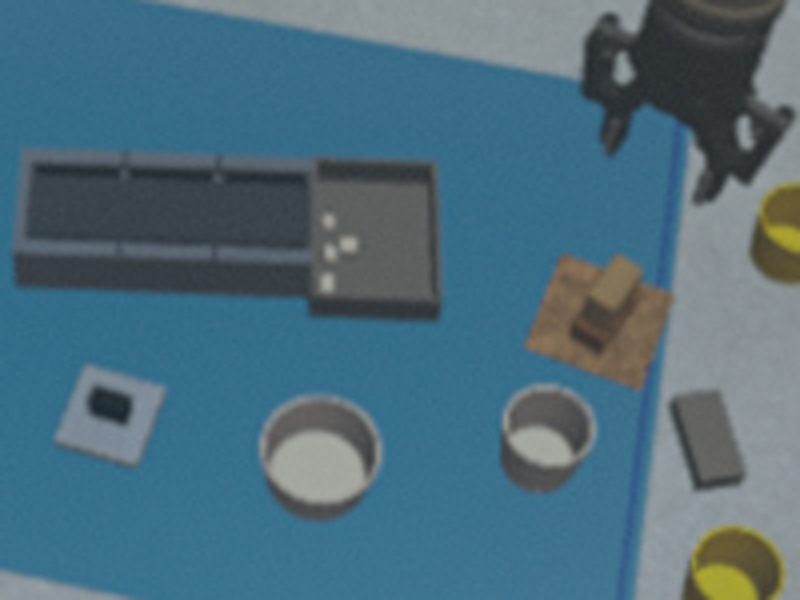

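Run:
```python
from fit import *
st()
plan((.6576,.0149,.12,-.081-np.pi/2))
```

```text
t 12.25 p [0.4965 0.3494 0.1897] a -0.4072 z [ 0.001  0.001 -1.   ] F [0.4 0.9 1. ] w 0.7 q [-0.81  0.41  0.12  1.77 -0.06  0.96  0.5 ]
[[-0.7009, -0.6087, 0.1736], [0.0003, -0.0001, 0.1981]] mm [-280.4 -243.5   69.4] deg [ 0.1 -0.  71.3]
```

Request:
play_rows(
  motion=[
    [[-0.701,-0.609,0.05],[0,0,0.198]],
    [[-0.701,-0.609,0.05],[0,0,0.198]],
    [[-0.701,-0.609,0.05],[0,0,0.198]],
    [[-0.701,-0.609,0.05],[0,0,0.198]],
    [[-0.701,-0.609,0.1],[0,0,0.198]],
    [[-0.701,-0.609,0.12],[0,0,0.198]],
    [[-0.701,-0.609,0.15],[0,0,0.198]],
    [[-0.701,-0.609,0.173],[0,0,0.198]],
  ],
  fingers=50,
)

```text
t: 13.05
eef_pos: [0.659, 0.0098, 0.12]
tool_rot: [0.001, 0.723, 0.69, 0.001]
contact_force: [-0.2, 0.1, 0.9]
gripper_width: 0.586
```

Run:
```python
from fit import *
st()
plan((.6576,.0149,.06,-.081-np.pi/2),(.6576,.0149,.012,-.081-np.pi/2))
c=cam("scene"); save(c,"s12",(250,130,450,280),4)
```

```text
t 13.05 p [0.659  0.0098 0.12  ] a -1.6174 z [ 0.003 -0.001 -1.   ] F [-0.2  0.1  0.9] w 0.586 q [-0.42  0.6   0.44  1.72 -0.31  0.89  0.1 ]
[[0.0128, -0.0045, 0.15], [0.0005, 0.0001, 0.0055]] mm [ 5.1 -1.8 60. ] deg [0.2 0.  2. ]
[[0.0129, -0.0049, 0.27], [0.0005, 0.0001, 0.0055]] mm [  5.2  -2.  108. ] deg [0.2 0.  2. ]
```

View pics/s12.png

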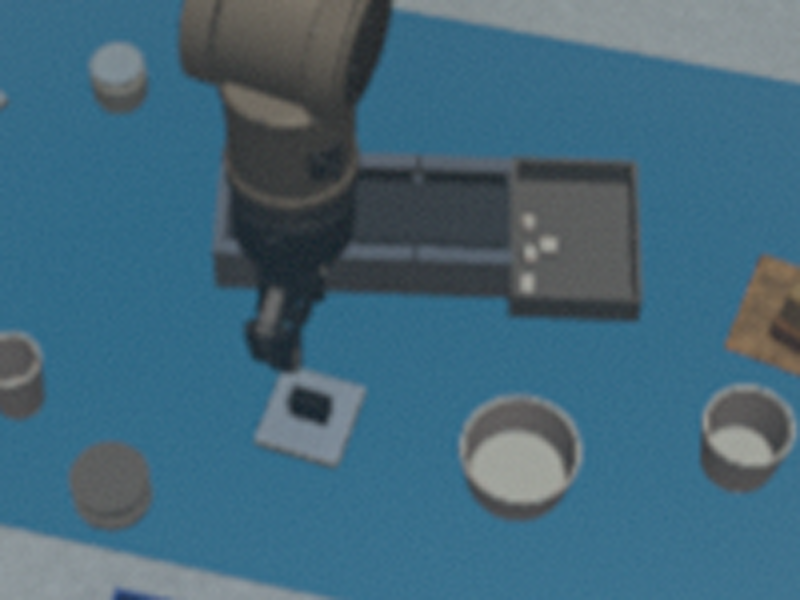

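Request:
play_rows(
  motion=[
    [[0.013,-0.005,0.07],[0,0,0.0055]],
    [[0.013,-0.005,0.15],[0,0,0.0055]],
    [[0.013,-0.005,0.21],[0,0,0.0055]],
    [[0.013,-0.005,0.25],[0,0,0.0055]],
    [[0.013,-0.005,0.265],[0,0,0.0055]],
    [[0.013,-0.005,0.27],[0,0,0.0055]],
    [[0.013,-0.005,0.27],[0,0,0.0055]],
  ],
)

```text
t: 13.8
eef_pos: [0.6566, 0.0105, 0.009]
tool_rot: [0.002, 0.739, 0.674, -0.001]
contact_force: [-0.7, 0.1, 0.5]
gripper_width: 0.585
```

Run:
```python
from fit import *
st()
plan((.6576,.0149,.012,-.081-np.pi/2))
c=cam("scene"); save(c,"s13",(290,190,370,250),8)
```

```text
t 13.8 p [0.6566 0.0105 0.009 ] a -1.663 z [-0.    -0.004 -1.   ] F [-0.7  0.1  0.5] w 0.585 q [-0.38  0.74  0.38  1.76 -0.39  0.71  0.12]
[[0.0112, 0.0014, -0.0075], [0.0001, 0.0007, -0.0018]] mm [ 4.5  0.6 -3. ] deg [ 0.   0.2 -0.6]
```

View pics/s13.png

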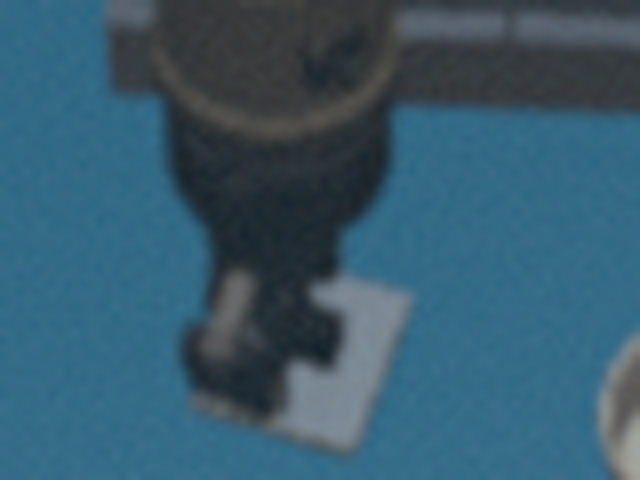

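Run:
```python
from fit import *
st()
plan((.6576,.0149,.012,-.081-np.pi/2))
```

```text
t 13.85 p [0.6569 0.0105 0.0094] a -1.663 z [ 0.001 -0.004 -1.   ] F [0.4 0.2 0.8] w 0.586 q [-0.38  0.74  0.38  1.76 -0.39  0.71  0.12]
[[0.0111, 0.0008, -0.0066], [0.0001, 0.0007, -0.0018]] mm [ 4.5  0.3 -2.6] deg [ 0.1  0.2 -0.6]
```

Request:
play_rows(
  motion=[
    [[0.011,0.001,-0.0066],[0,0.0007,-0.0018]],
    [[0.011,0.001,-0.0066],[0,0.0007,-0.0018]],
    [[0.011,0.001,-0.0066],[0,0.0007,-0.0018]],
  ],
)

```text
t: 14.15
eef_pos: [0.6582, 0.0152, 0.0128]
tool_rot: [0.001, 0.735, 0.678, 0.001]
contact_force: [0.1, -0.0, 0.4]
gripper_width: 0.583
```

Request:
play_rows(
  motion=[
    [[0,0,0],[0,0,0]],
    [[0,0,0],[0,0,0]],
    [[0,0,0],[0,0,0]],
    [[0,0,0],[0,0,0]],
    [[0,0,0],[0,0,0]],
    [[0,0,0],[0,0,0]],
    [[0,0,0],[0,0,0]],
  ],
  fingers=0,
  grip_force=60,
)

```text
t: 14.85
eef_pos: [0.6585, 0.015, 0.0131]
tool_rot: [0.001, 0.735, 0.678, 0.001]
contact_force: [0.4, -0.9, 4.5]
gripper_width: 0.148
```

Run:
```python
from fit import *
c=cam("scene"); save(c,"s14",(290,190,370,250),8)
st()
```

```text
t 14.9 p [0.6585 0.015  0.0131] a -1.6514 z [ 0.003  0.001 -1.   ] F [ 0.6 -0.9  5.4] w 0.147 q [-0.38  0.74  0.38  1.76 -0.39  0.72  0.12]
```

View pics/s14.png

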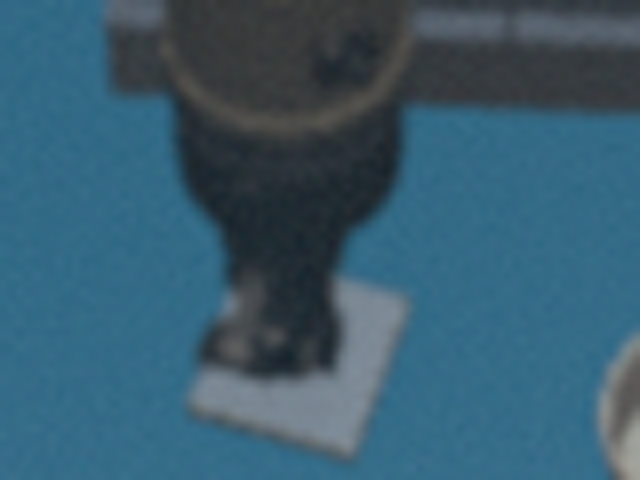

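Request:
play_rows(
  motion=[
    [[0,0,-0.05],[0,0,0]],
    [[0,0,-0.15],[0,0,0]],
    [[0,0,-0.25],[0,0,0]],
    [[0,0,-0.3],[0,0,0]],
    [[0,0,-0.3],[0,0,0]],
    [[0,0,-0.3],[0,0,0]],
  ],
)

```text
t: 15.5
eef_pos: [0.6576, 0.0153, 0.1324]
tool_rot: [0.0, 0.735, 0.678, 0.001]
contact_force: [0.1, 0.7, -1.2]
gripper_width: 0.148
```

Run:
```python
from fit import *
st()
plan((*hw(0,-.070,.12),HA-np.pi/2))
```

```text
t 15.5 p [0.6576 0.0153 0.1324] a -1.6511 z [ 0.002  0.001 -1.   ] F [ 0.1  0.7 -1.2] w 0.148 q [-0.44  0.58  0.46  1.71 -0.31  0.92  0.06]
[[-0.1835, -0.353, 0.0302], [0.0003, -0.0001, -0.0427]] mm [ -73.4 -141.2   12.1] deg [  0.1  -0.  -15.4]
```

Request:
play_rows(
  motion=[
    [[-0.1835,-0.353,0.03],[0,0,-0.0427]],
    [[-0.1835,-0.353,0.03],[0,0,-0.0427]],
    [[-0.1835,-0.353,0.03],[0,0,-0.0427]],
    [[-0.1835,-0.353,0.03],[0,0,-0.0427]],
    [[-0.1835,-0.353,0.03],[0,0,-0.0427]],
    [[-0.1835,-0.353,0.03],[0,0,-0.0427]],
  ],
)

```text
t: 16.1
eef_pos: [0.5118, -0.0458, 0.1196]
tool_rot: [0.0, 0.637, 0.771, 0.001]
contact_force: [1.4, 0.9, -0.6]
gripper_width: 0.147
```

Run:
```python
from fit import *
st()
plan((*hw(0,-.070,.075),HA-np.pi/2))
```

```text
t 16.1 p [ 0.5118 -0.0458  0.1196] a -1.3821 z [ 0.002  0.001 -1.   ] F [ 1.4  0.9 -0.6] w 0.147 q [-0.37  0.38  0.41  2.06 -0.22  0.74  0.37]
[[-0.0015, -0.0025, 0.1114], [0.0003, -0.0001, 0.0001]] mm [-0.6 -1.  44.6] deg [ 0.1 -0.   0. ]
```

Request:
play_rows(
  motion=[
    [[-0.0015,-0.0025,0.06],[0,0,0]],
    [[-0.0015,-0.0025,0.1],[0,0,0]],
    [[-0.0015,-0.0025,0.111],[0,0,0]],
    [[-0.0015,-0.0025,0.111],[0,0,0]],
    [[-0.0015,-0.0025,0.111],[0,0,0]],
  ],
)

```text
t: 16.6
eef_pos: [0.5121, -0.0464, 0.0755]
tool_rot: [0.001, 0.637, 0.771, 0.001]
contact_force: [-0.2, -0.2, -0.3]
gripper_width: 0.15
```

Run:
```python
from fit import *
c=cam("scene");c["pixels"]=np.clip(c["pixels"].astype(int)*2,0,255).astype(np.uint8); save(c,"s16",(290,140,410,220),6.5)
c=cam("top");c["pixels"]=np.clip(c["pixels"].astype(int)*2,0,255).astype(np.uint8); save(c,"t16",(240,180,380,270),5.5)
st()
plan((*hw(0,-.070,.059),HA-np.pi/2))
```

```text
t 16.7 p [ 0.5119 -0.0465  0.0759] a -1.3819 z [ 0.003  0.001 -1.   ] F [-0.8  0.7 -0.4] w 0.145 q [-0.33  0.45  0.38  2.09 -0.27  0.64  0.42]
[[0.0002, -0.0026, 0.0422], [0.0006, -0.0, 0.0001]] mm [ 0.1 -1.  16.9] deg [ 0.2 -0.   0.1]
```

View pics/s16.png

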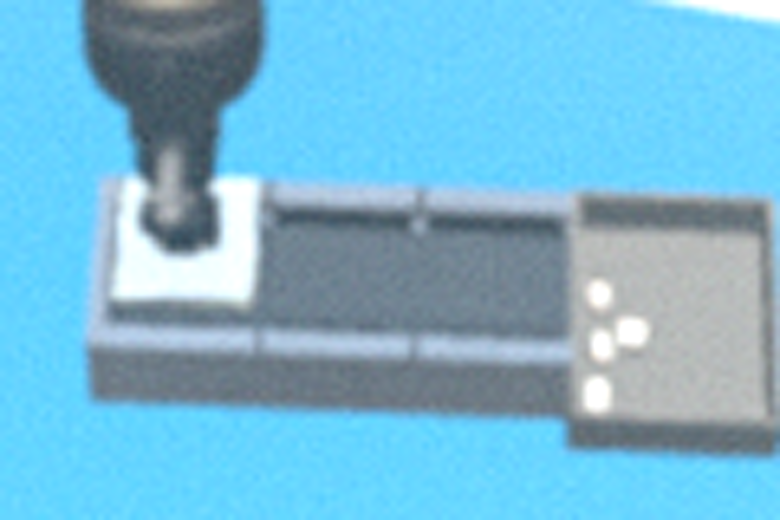

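View pics/t16.png

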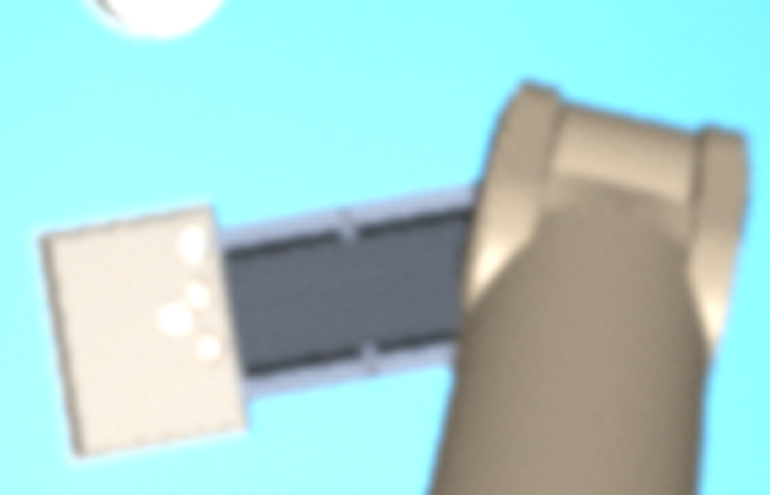

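```bash
cat >> fit.py <<'E'
def plane_edges(c,ztop,cen,thr=None,hp=None):
    """bright plate pixels -> plane z=ztop, housing coords percentiles"""
    o,d=rays(c); t=(ztop-o[2])/d[...,2]; P=o+d*t[...,None]
    hx,hy,ha=hp; cs,sn=np.cos(ha),np.sin(ha)
    X=cs*(P[...,0]-hx)+sn*(P[...,1]-hy); Y=-sn*(P[...,0]-hx)+cs*(P[...,1]-hy)
    g=c["pixels"].astype(float).mean(-1)
    return X,Y,g
def prof(c,ztop,hp,cx,cy,side,half=.012):
    """edge location by half-max crossing. side: '+x','-x','+y','-y' relative to cover centre guess"""
    X,Y,g=plane_edges(c,ztop,None,hp=hp)
    if side[1]=='y': s=Y-cy; w=abs(X-cx)
    else: s=X-cx; w=abs(Y-cy)
    sg=1 if side[0]=='+' else -1
    s=s*sg
    return s,w,g
E
python3 - <<'E'
from fit import *
c=grab("scene",4)
hp=(.4982,.0228,.1885)
X,Y,g=plane_edges(c,.0718,None,hp=hp)
def pr(a,b,lo,hi,c0,c1,st=.002):
    for v in np.arange(c0,c1,st):
        m=(a>=v)&(a<v+st)&(b>lo)&(b<hi); print(f"{v+st/2:.3f}:{g[m].mean():.0f}",end=" ")
    print()
print("along y, x in .02...03"); pr(Y,X,.020,.030,-.115,-.025)
print("along x, y in -.05..-.044"); pr(X,Y,-.052,-.043,-.05,.05)
print("along x, y left"); pr(X,Y,-.098,-.09,-.05,.05)
st()
E
```

```text
along y, x in .02...03
-0.114:96 -0.112:98 -0.110:102 -0.108:nan -0.106:99 -0.104:90 -0.102:nan -0.100:107 -0.098:127 -0.096:nan -0.094:134 -0.092:133 -0.090:nan -0.088:132 -0.086:133 -0.084:132 -0.082:134 -0.080:133 -0.078:133 -0.076:134 -0.074:133 -0.072:133 -0.070:nan -0.068:135 -0.066:134 -0.064:nan -0.062:134 -0.060:133 -0.058:132 -0.056:133 -0.054:134 -0.052:136 -0.050:135 -0.048:137 -0.046:138 -0.044:nan -0.042:135 -0.040:116 -0.038:nan -0.036:84 -0.034:65 -0.032:63 -0.030:64 -0.028:64 -0.026:64 
along x, y in -.05..-.044
-0.049:nan -0.047:96 -0.045:nan -0.043:96 -0.041:95 -0.039:95 -0.037:97 -0.035:nan -0.033:116 -0.031:nan -0.029:134 -0.027:nan -0.025:138 -0.023:nan -0.021:136 -0.019:136 -0.017:nan -0.015:137 -0.013:nan -0.011:136 -0.009:nan -0.007:136 -0.005:nan -0.003:136 -0.001:136 0.001:nan 0.003:137 0.005:nan 0.007:136 0.009:nan 0.011:135 0.013:136 0.015:135 0.017:136 0.019:nan 0.021:136 0.023:nan 0.025:138 0.027:138 0.029:135 0.031:119 0.033:nan 0.035:87 0.037:nan 0.039:68 0.041:62 0.043:61 0.045:62 0.047:nan 0.049:80 
along x, y left
-0.049:59 -0.047:nan -0.045:60 -0.043:nan -0.041:58 -0.039:48 -0.037:81 -0.035:71 -0.033:nan -0.031:108 -0.029:nan -0.027:127 -0.025:nan -0.023:131 -0.021:nan -0.019:125 -0.017:110 -0.015:125 -0.013:110 -0.011:nan -0.009:110 -0.007:nan -0.005:116 -0.003:nan -0.001:126 0.001:132 0.003:nan 0.005:134 0.007:nan 0.009:133 0.011:nan 0.013:133 0.015:133 0.017:132 0.019:131 0.021:nan 0.023:130 0.025:nan 0.027:133 0.029:130 0.031:128 0.033:108 0.035:nan 0.037:77 0.039:nan 0.041:60 0.043:60 0.045:57 0.047:72 0.049:nan 
t 16.9 p [ 0.5113 -0.0466  0.0756] a -1.3821 z [ 0.003  0.001 -1.   ] F [ 0.5  0.2 -0.8] w 0.15 q [-0.33  0.45  0.38  2.09 -0.27  0.64  0.42]<stdin>:7: RuntimeWarning: Mean of empty slice.
  ret = ret.dtype.type(ret / rcount)
```

Run:
```python
from fit import *
plan((*hw(-0.0002,-.0707,.0605),HA-np.pi/2))
```

```text
[[-0.0016, -0.0015, 0.0378], [0.0005, -0.0001, 0.0001]] mm [-0.6 -0.6 15.1] deg [ 0.2 -0.   0. ]
```

Request:
play_rows(
  motion=[
    [[-0.0016,-0.0015,0.0],[0.0005,0,0]],
    [[-0.0016,-0.0015,0.015],[0.0005,0,0]],
    [[-0.0016,-0.0015,0.03],[0.0005,0,0]],
    [[-0.0016,-0.0015,0.036],[0.0005,0,0]],
    [[-0.0016,-0.0015,0.036],[0.0005,0,0]],
  ],
)

```text
t: 17.4
eef_pos: [0.5104, -0.0473, 0.0605]
tool_rot: [-0.001, 0.637, 0.771, -0.0]
contact_force: [-0.3, 0.6, -0.8]
gripper_width: 0.148
```

Run:
```python
from fit import *
c=cam("scene");c["pixels"]=np.clip(c["pixels"].astype(int)*2,0,255).astype(np.uint8); save(c,"s17",(290,140,410,220),6.5)
st()
plan((*hw(-.0002,-.0707,.053),HA-np.pi/2))
```

```text
t 17.45 p [ 0.5106 -0.0474  0.0609] a -1.3822 z [-0.001  0.    -1.   ] F [ 0.2 -0.5 -0.5] w 0.151 q [-0.32  0.48  0.36  2.09 -0.29  0.62  0.43]
[[0.0, 0.0008, 0.0196], [-0.0002, -0.0001, 0.0001]] mm [0.  0.3 7.9] deg [-0.1 -0.   0. ]
```

View pics/s17.png

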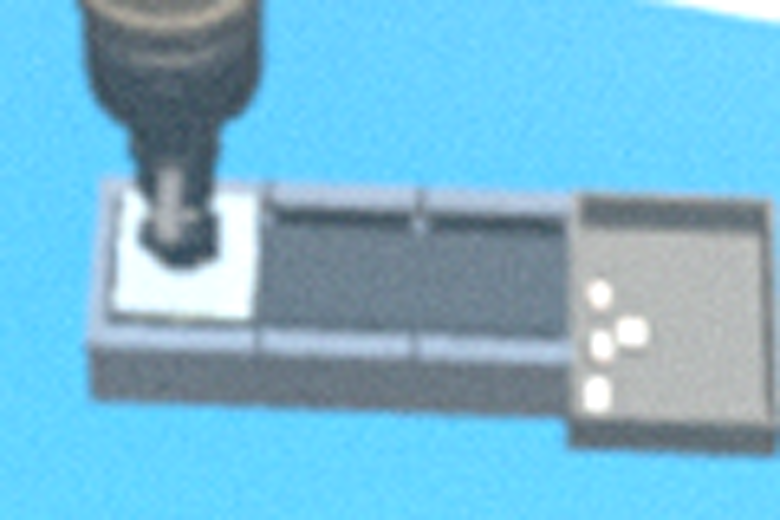

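Request:
play_rows(
  motion=[
    [[0,0.0008,0.003],[0,0,0]],
    [[0,0.0008,0.006],[0,0,0]],
    [[0,0.0008,0.0085],[0,0,0]],
    [[0,0.0008,0.011],[0,0,0]],
    [[0,0.0008,0.011],[0,0,0]],
  ],
)

```text
t: 17.95
eef_pos: [0.511, -0.0473, 0.0567]
tool_rot: [-0.0, 0.637, 0.771, -0.0]
contact_force: [-1.2, 0.7, 3.3]
gripper_width: 0.151
```

Run:
```python
from fit import *
st()
plan((*hw(-.0002,-.0707,.053),HA-np.pi/2))
```

```text
t 17.95 p [ 0.511  -0.0473  0.0567] a -1.3823 z [-0.001  0.    -1.   ] F [-1.2  0.7  3.3] w 0.151 q [-0.31  0.48  0.36  2.09 -0.29  0.61  0.43]
[[0.0, -0.0003, 0.0092], [-0.0001, -0.0001, 0.0001]] mm [ 0.  -0.1  3.7] deg [-0. -0.  0.]
```

Request:
play_rows(
  motion=[
    [[0,0,0.003],[0,0,0]],
    [[0,0,0.006],[0,0,0]],
    [[0,0,0.0085],[0,0,0]],
    [[0,0,0.0085],[0,0,0]],
  ],
)

```text
t: 18.35
eef_pos: [0.5111, -0.0473, 0.0534]
tool_rot: [-0.0, 0.637, 0.771, -0.0]
contact_force: [-1.1, -0.2, 3.7]
gripper_width: 0.151
```

Run:
```python
from fit import *
st()
```

```text
t 18.35 p [ 0.5111 -0.0473  0.0534] a -1.3823 z [-0.001  0.001 -1.   ] F [-1.1 -0.2  3.7] w 0.151 q [-0.31  0.49  0.35  2.1  -0.29  0.6   0.44]
```

Request:
play_rows(
  motion=[
    [[0,0,0.002],[0,0,0]],
    [[0,0,0.004],[0,0,0]],
    [[0,0,0.005],[0,0,0]],
    [[0,0,0.005],[0,0,0]],
  ],
)

```text
t: 18.75
eef_pos: [0.511, -0.0473, 0.0529]
tool_rot: [-0.001, 0.638, 0.77, 0.0]
contact_force: [-6.9, 1.2, 23.9]
gripper_width: 0.148
```

Run:
```python
from fit import *
st()
```

```text
t 18.75 p [ 0.511  -0.0473  0.0529] a -1.3826 z [-0.001  0.002 -1.   ] F [-6.9  1.2 23.9] w 0.148 q [-0.31  0.49  0.35  2.1  -0.3   0.6   0.44]
```

Request:
play_rows(
  motion=[
    [[0,0,0],[0,0,0]],
    [[0,0,0],[0,0,0]],
    [[0,0,0],[0,0,0]],
    [[0,0,0],[0,0,0]],
    [[0,0,0],[0,0,0]],
  ],
  fingers=45,
)

```text
t: 19.25
eef_pos: [0.5109, -0.0472, 0.0527]
tool_rot: [-0.001, 0.638, 0.77, 0.0]
contact_force: [0.1, 0.0, 0.4]
gripper_width: 0.527
```

Request:
play_rows(
  motion=[
    [[0,0,-0.05],[0,0,0]],
    [[0,0,-0.15],[0,0,0]],
    [[0,0,-0.25],[0,0,0]],
    [[0,0,-0.25],[0,0,0]],
  ],
)

```text
t: 19.65
eef_pos: [0.5144, -0.0478, 0.1573]
tool_rot: [0.002, 0.638, 0.77, 0.003]
contact_force: [0.1, 0.3, -0.5]
gripper_width: 0.525
```

Run:
```python
from fit import *
c=cam("scene");c["pixels"]=np.clip(c["pixels"].astype(int)*2,0,255).astype(np.uint8); save(c,"s18",(260,110,420,230),5)
st()
plan((.586,-.319,.12,.08-np.pi/2))
```

```text
t 19.7 p [ 0.5129 -0.0474  0.1551] a -1.3825 z [ 0.004  0.002 -1.   ] F [0.  0.4 0.4] w 0.531 q [-0.39  0.33  0.44  2.04 -0.19  0.82  0.35]
[[-0.7013, 0.0521, 0.0868], [0.0007, -0.0003, 0.0172]] mm [-280.5   20.8   34.7] deg [ 0.3 -0.1  6.2]
```

View pics/s18.png

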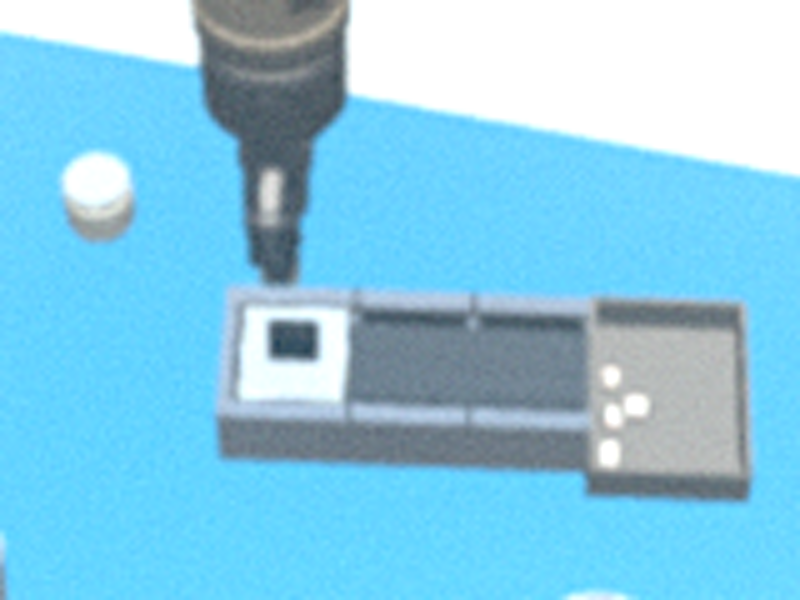

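Run:
```python
from fit import *
C={n:grab(n,3) for n in("top","scene")}
for n,c in C.items():
    for k,p in dict(c1=(.5857,-.319,.08),c2=(.45,-.329,-.51)).items(): print(n,k,fit(c,COVER,p,0,.055))
c=C["scene"]
print("c0 placed",fit(c,[*HOUS],(.4982,.0228,.1885),0,.13)[0])
hp=(.4982,.0228,.1885); X,Y,g=plane_edges(c,.049,None,hp=hp)
def pr(a,b,lo,hi,c0,c1,st=.003):
    for v in np.arange(c0,c1,st):
        m=(a>=v)&(a<v+st)&(b>lo)&(b<hi); print(f"{v+st/2:.4f}:{g[m].mean():.0f}",end=" ")
    print()
pr(Y,X,.015,.032,-.12,-.02); pr(X,Y,-.06,-.045,-.05,.05)
plan((.586,-.319,.12,.08-np.pi/2))
```

```text
top c1 (array([ 0.58544461, -0.32066857,  0.06409289]), np.float64(0.0014610679174968273))
top c2 (array([ 0.44963484, -0.33101814, -0.50955122]), np.float64(0.0014945647982211006))
scene c1 (array([ 0.58588063, -0.31733152,  0.07767839]), np.float64(0.0018832603299288218))
scene c2 (array([ 0.44997977, -0.32724548, -0.50332136]), np.float64(0.0021526155506705687))
c0 placed [0.49668275 0.0221458  0.18981689]
-0.1185:96 -0.1155:97 -0.1125:99 -0.1095:100 -0.1065:94 -0.1035:83 -0.1005:101 -0.0975:126 -0.0945:134 -0.0915:134 -0.0885:133 -0.0855:131 -0.0825:132 -0.0795:131 -0.0765:129 -0.0735:128 -0.0705:130 -0.0675:130 -0.0645:130 -0.0615:128 -0.0585:130 -0.0555:131 -0.0525:133 -0.0495:134 -0.0465:135 -0.0435:132 -0.0405:109 -0.0375:77 -0.0345:63 -0.0315:63 -0.0285:63 -0.0255:62 -0.0225:62 -0.0195:62 
-0.0485:100 -0.0455:101 -0.0425:99 -0.0395:92 -0.0365:93 -0.0335:108 -0.0305:131 -0.0275:135 -0.0245:129 -0.0215:nan -0.0185:122 -0.0155:103 -0.0125:104 -0.0095:103 -0.0065:130 -0.0035:60 -0.0005:103 0.0025:109 0.0055:124 0.0085:134 0.0115:136 0.0145:134 0.0175:135 0.0205:135 0.0235:137 0.0265:135 0.0295:122 0.0325:105 0.0355:102 0.0385:100 0.0415:101 0.0445:90 0.0475:70 0.0505:60 
[[-0.7026, 0.0593, 0.0774], [-0.0005, -0.0003, 0.0172]] mm [-281.1   23.7   31. ] deg [-0.2 -0.1  6.2]<stdin>:10: RuntimeWarning: Mean of empty slice.
  ret = ret.dtype.type(ret / rcount)
```

Request:
play_rows(
  motion=[
    [[-0.702,0.059,0.0],[0,0,0.0175]],
    [[-0.702,0.059,0.0],[0,0,0.0175]],
    [[-0.702,0.059,0.0],[0,0,0.0175]],
    [[-0.702,0.059,0.0],[0,0,0.0175]],
    [[-0.702,0.059,0.0],[0,0,0.0175]],
    [[-0.702,0.059,0.06],[0,0,0.0175]],
    [[-0.702,0.059,0.077],[0,0,0.0175]],
    [[-0.702,0.059,0.077],[0,0,0.0175]],
  ],
)

```text
t: 20.8
eef_pos: [0.5841, -0.3187, 0.1174]
tool_rot: [-0.004, 0.679, 0.734, -0.002]
contact_force: [-0.5, 0.7, -0.1]
gripper_width: 0.526
```

Run:
```python
from fit import *
c=cam("scene"); save(c,"s19",(180,110,320,230),5)
st()
plan((.5857,-.319,.03,.075-np.pi/2),(.5857,-.319,.0125,.075-np.pi/2))
```

```text
t 20.85 p [ 0.5851 -0.3176  0.1186] a -1.4922 z [-0.006  0.003 -1.   ] F [-0.   0.3  0.3] w 0.53 q [ 0.09  0.62  0.46  1.69 -0.33  0.92  0.76]
[[-0.0045, 0.0027, 0.2214], [-0.001, -0.0006, 0.0006]] mm [-1.8  1.1 88.6] deg [-0.3 -0.2  0.2]
[[-0.0046, 0.0029, 0.2651], [-0.001, -0.0006, 0.0006]] mm [ -1.8   1.2 106.1] deg [-0.3 -0.2  0.2]
```

View pics/s19.png

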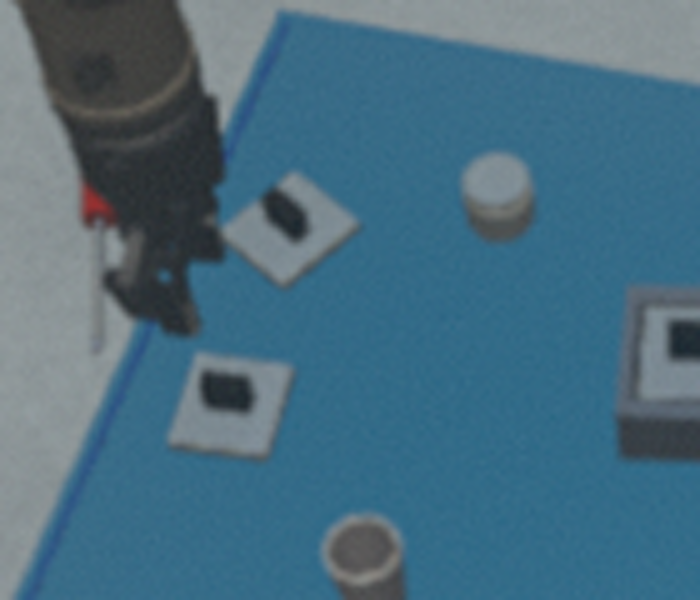

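Request:
play_rows(
  motion=[
    [[-0.0045,0.003,0.08],[-0.001,-0.0006,0.0006]],
    [[-0.0045,0.003,0.16],[-0.001,-0.0006,0.0006]],
    [[-0.0045,0.003,0.22],[-0.001,-0.0006,0.0006]],
    [[-0.0045,0.003,0.25],[-0.001,-0.0006,0.0006]],
    [[-0.0045,0.003,0.263],[-0.001,-0.0006,0.0006]],
    [[-0.0045,0.003,0.263],[-0.001,-0.0006,0.0006]],
    [[-0.0045,0.003,0.263],[-0.001,-0.0006,0.0006]],
  ],
)

```text
t: 21.55
eef_pos: [0.5867, -0.3192, 0.0148]
tool_rot: [0.001, 0.68, 0.733, 0.0]
contact_force: [0.8, 0.4, -0.1]
gripper_width: 0.526
```

Run:
```python
from fit import *
c=cam("scene"); save(c,"s20",(180,150,300,240),5)
st()
plan((.5857,-.319,.0125,.075-np.pi/2))
```

```text
t 21.6 p [ 0.5867 -0.3194  0.0149] a -1.4959 z [ 0.003 -0.001 -1.   ] F [-0.1 -0.1  0.1] w 0.528 q [ 0.13  0.75  0.39  1.73 -0.4   0.73  0.81]
[[0.0012, -0.0025, 0.006], [0.0004, 0.0002, -0.0]] mm [ 0.5 -1.   2.4] deg [ 0.1  0.1 -0. ]
```

View pics/s20.png

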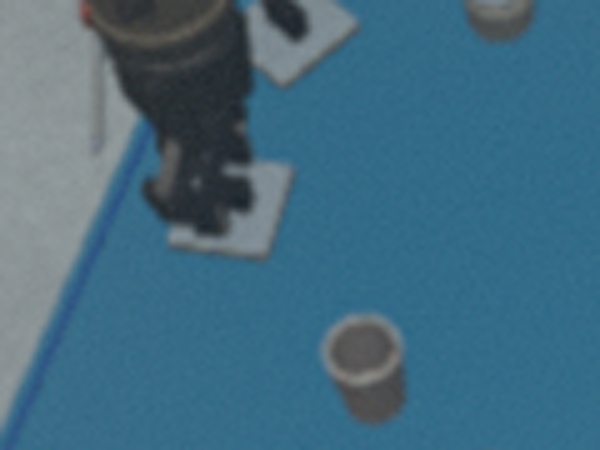

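Request:
play_rows(
  motion=[
    [[0.001,-0.002,0.005],[0,0,0]],
    [[0.001,-0.002,0.005],[0,0,0]],
    [[0.001,-0.002,0.005],[0,0,0]],
  ],
)

```text
t: 21.9
eef_pos: [0.5861, -0.3192, 0.0133]
tool_rot: [0.002, 0.68, 0.733, 0.001]
contact_force: [-0.4, -0.4, 0.2]
gripper_width: 0.528
```

Request:
play_rows(
  motion=[
    [[0,0,0],[0,0,0]],
    [[0,0,0],[0,0,0]],
    [[0,0,0],[0,0,0]],
    [[0,0,0],[0,0,0]],
    [[0,0,0],[0,0,0]],
    [[0,0,0],[0,0,0]],
    [[0,0,0],[0,0,0]],
  ],
  fingers=0,
)

```text
t: 22.6
eef_pos: [0.5863, -0.3193, 0.0135]
tool_rot: [0.002, 0.68, 0.733, 0.001]
contact_force: [0.1, -0.3, 3.1]
gripper_width: 0.149
```

Request:
play_rows(
  motion=[
    [[0,0,-0.05],[0,0,0]],
    [[0,0,-0.15],[0,0,0]],
    [[0,0,-0.25],[0,0,0]],
    [[0,0,-0.3],[0,0,0]],
    [[0,0,-0.3],[0,0,0]],
    [[0,0,-0.3],[0,0,0]],
  ],
)

```text
t: 23.2
eef_pos: [0.5854, -0.3186, 0.1327]
tool_rot: [0.001, 0.68, 0.733, 0.001]
contact_force: [-1.1, 0.8, -2.4]
gripper_width: 0.149
```

Run:
```python
from fit import *
c=cam("scene"); save(c,"s21",(180,110,320,230),5)
st()
plan((*hw(-.0002,-.0003,.12),HA-np.pi/2))
```

```text
t 23.25 p [ 0.5849 -0.3183  0.1318] a -1.4957 z [ 0.001 -0.    -1.   ] F [-0.2  0.2 -1.3] w 0.146 q [ 0.08  0.6   0.47  1.69 -0.33  0.93  0.75]
[[0.8643, -0.1535, 0.0291], [0.0002, 0.0001, -0.018]] mm [345.7 -61.4  11.6] deg [ 0.1  0.  -6.5]
```

View pics/s21.png

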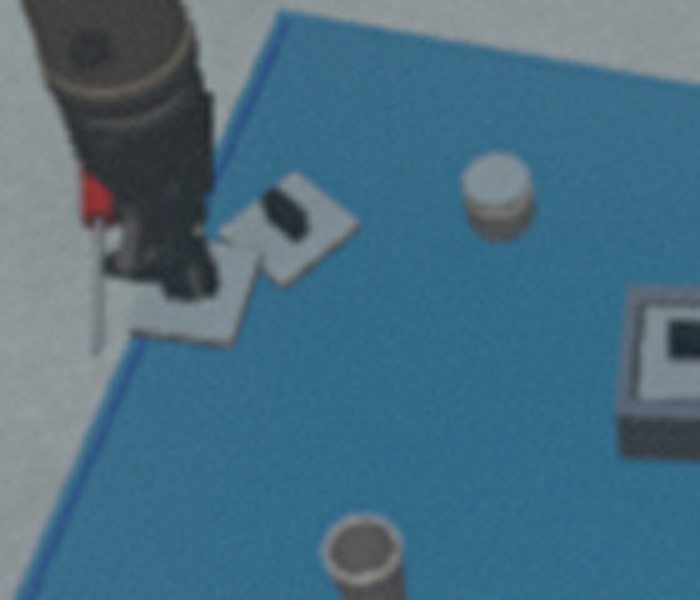

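Request:
play_rows(
  motion=[
    [[0.864,-0.1535,0.015],[0,0,-0.018]],
    [[0.864,-0.1535,0.015],[0,0,-0.018]],
    [[0.864,-0.1535,0.015],[0,0,-0.018]],
    [[0.864,-0.1535,0.015],[0,0,-0.018]],
    [[0.864,-0.1535,0.015],[0,0,-0.018]],
    [[0.864,-0.1535,0.015],[0,0,-0.018]],
    [[0.864,-0.1535,0.029],[0,0,-0.018]],
    [[0.864,-0.1535,0.029],[0,0,-0.018]],
  ],
)

```text
t: 24.05
eef_pos: [0.4942, 0.0291, 0.1175]
tool_rot: [-0.002, 0.633, 0.774, -0.001]
contact_force: [0.2, -0.4, -1.5]
gripper_width: 0.147
```

Run:
```python
from fit import *
st()
plan((*hw(-.0002,-.0003,.085),HA-np.pi/2))
```

```text
t 24.05 p [0.4942 0.0291 0.1175] a -1.3719 z [-0.005  0.002 -1.   ] F [ 0.2 -0.4 -1.5] w 0.147 q [-0.53  0.36  0.42  2.1  -0.22  0.73  0.23]
[[-0.0196, 0.0055, 0.0813], [-0.0007, -0.0004, 0.0017]] mm [-7.8  2.2 32.5] deg [-0.3 -0.2  0.6]
```

Request:
play_rows(
  motion=[
    [[-0.0196,0.0055,0.01],[-0.0007,-0.0004,0.0017]],
    [[-0.0196,0.0055,0.06],[-0.0007,-0.0004,0.0017]],
    [[-0.0196,0.0055,0.1],[-0.0007,-0.0004,0.0017]],
    [[-0.0196,0.0055,0.105],[-0.0007,-0.0004,0.0017]],
    [[-0.0196,0.0055,0.105],[-0.0007,-0.0004,0.0017]],
    [[-0.0196,0.0055,0.105],[-0.0007,-0.0004,0.0017]],
  ],
)

```text
t: 24.65
eef_pos: [0.4981, 0.0209, 0.0757]
tool_rot: [0.0, 0.638, 0.77, -0.0]
contact_force: [-0.6, 0.8, -0.3]
gripper_width: 0.147
```

```bash
cat >> fit.py <<'E'
def edges(c,ztop,cx,cy,hp=(.4982,.0228,.1885)):
    import warnings; warnings.simplefilter("ignore")
    X,Y,g=plane_edges(c,ztop,None,hp=hp)
    out=[]
    def e(s,b,lo,hi,a0,a1):
        m=(s>a0)&(s<a1)&(b>lo)&(b<hi); ss,gg=s[m],g[m]
        from scipy.ndimage import gaussian_filter1d
        xs=np.arange(a0,a1,.0005); w=np.exp(-.5*((xs[:,None]-ss)/.0012)**2); p=(w@gg)/w.sum(1)
        return xs,p
    for s,b,lo,hi,a0,a1,nm in [(Y,X,cx+.012,cx+.03,cy-.045,cy-.02,"y-"),(Y,X,cx+.012,cx+.03,cy+.02,cy+.045,"y+"),(X,Y,cy+.02,cy+.028,cx+.022,cx+.044,"x+"),(X,Y,cy+.02,cy+.028,cx-.044,cx-.022,"x-")]:
        xs,p=e(s,b,lo,hi,a0,a1); gr=abs(np.gradient(p)); i=gr.argmax()
        k=slice(max(0,i-6),i+7); out.append((nm,round(float((xs[k]*gr[k]).sum()/gr[k].sum()),4)))
    print(out,"cy",(out[0][1]+out[1][1])/2,"cx",(out[2][1]+out[3][1])/2)
E
python3 - <<'E'
from fit import *
c=grab("scene",4); o=bot.get_obs()["eef_pos"]
edges(c,o[2]-.0133+.009,0,0)
st()
plan((*hw(-.0002,-.0003,.06),HA-np.pi/2))
c["pixels"]=np.clip(c["pixels"].astype(int)*2,0,255).astype(np.uint8); save(c,"s22",(290,130,410,220),6)
E
```

```text
[('y-', -0.0322), ('y+', 0.0305), ('x+', 0.0335), ('x-', -0.0337)] cy -0.0008500000000000001 cx -9.99999999999994e-05
t 24.85 p [0.4982 0.0218 0.076 ] a -1.3828 z [ 0.001  0.    -1.   ] F [ 0.1  0.4 -0.8] w 0.149 q [-0.48  0.43  0.39  2.12 -0.27  0.63  0.28]
[[0.0004, -0.001, 0.0401], [0.0001, -0.0, 0.0]] mm [ 0.1 -0.4 16. ] deg [ 0.1 -0.   0. ]
```

View pics/s22.png

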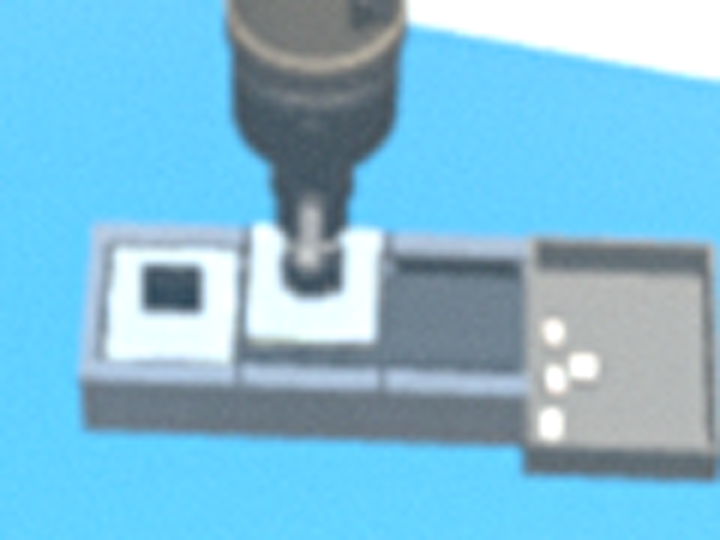

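Request:
play_rows(
  motion=[
    [[0.0018,-0.0005,0.015],[0,0,0]],
    [[0.0018,-0.0005,0.03],[0,0,0]],
    [[0.0018,-0.0005,0.038],[0,0,0]],
    [[0.0018,-0.0005,0.042],[0,0,0]],
    [[0.0018,-0.0005,0.045],[0,0,0]],
    [[0.0018,-0.0005,0.048],[0,0,0]],
    [[0.0018,-0.0005,0.048],[0,0,0]],
  ],
)

```text
t: 25.55
eef_pos: [0.4978, 0.0225, 0.0569]
tool_rot: [0.0, 0.638, 0.77, 0.0]
contact_force: [-0.0, 0.8, -0.4]
gripper_width: 0.146
```

Run:
```python
from fit import *
st()
plan((*hw(-.0002,.0003,.053),HA-np.pi/2))
```

```text
t 25.55 p [0.4978 0.0225 0.0569] a -1.3828 z [ 0.001  0.    -1.   ] F [-0.   0.8 -0.4] w 0.146 q [-0.47  0.47  0.37  2.13 -0.3   0.59  0.3 ]
[[0.0, -0.0003, 0.0097], [0.0001, -0.0, -0.0]] mm [ 0.  -0.1  3.9] deg [ 0. -0. -0.]
```

Request:
play_rows(
  motion=[
    [[0,0,0.003],[0,0,0]],
    [[0,0,0.006],[0,0,0]],
    [[0,0,0.009],[0,0,0]],
    [[0,0,0.011],[0,0,0]],
    [[0,0,0.012],[0,0,0]],
    [[0,0,0.012],[0,0,0]],
  ],
)

```text
t: 26.15
eef_pos: [0.4979, 0.0225, 0.0534]
tool_rot: [-0.0, 0.638, 0.77, 0.001]
contact_force: [-6.5, -0.9, 20.2]
gripper_width: 0.147
```

Run:
```python
from fit import *
st()
```

```text
t 26.15 p [0.4979 0.0225 0.0534] a -1.3831 z [ 0.001  0.002 -1.   ] F [-6.5 -0.9 20.2] w 0.147 q [-0.46  0.47  0.36  2.13 -0.3   0.58  0.31]
```

Bottomed at 20 N. Release and check.

Request:
play_rows(
  motion=[
    [[0,0,0],[0,0,0]],
    [[0,0,0],[0,0,0]],
    [[0,0,0],[0,0,0]],
    [[0,0,0],[0,0,0]],
    [[0,0,0],[0,0,0]],
  ],
  fingers=45,
)

```text
t: 26.65
eef_pos: [0.4978, 0.0225, 0.0532]
tool_rot: [-0.0, 0.638, 0.77, 0.001]
contact_force: [-0.5, 0.2, 0.2]
gripper_width: 0.522
```

Request:
play_rows(
  motion=[
    [[0,0,-0.05],[0,0,0]],
    [[0,0,-0.15],[0,0,0]],
    [[0,0,-0.25],[0,0,0]],
    [[0,0,-0.25],[0,0,0]],
    [[0,0,-0.25],[0,0,0]],
  ],
)

```text
t: 27.15
eef_pos: [0.4982, 0.0227, 0.1539]
tool_rot: [0.0, 0.638, 0.77, 0.002]
contact_force: [-0.2, -0.7, -0.7]
gripper_width: 0.524
```

Run:
```python
from fit import *
C={n:grab(n,3) for n in("top","scene")}
for n,c in C.items():
    for k,p in dict(c2=(.45,-.329,-.51)).items(): print(n,k,fit(c,COVER,p,0,.055))
c=C["scene"]
edges(c,.049,0,-.07); edges(c,.049,0,0)
st()
plan((.4498,-.329,.12,-.505-np.pi/2),(.4498,-.329,.12,-.505+np.pi/2))
c["pixels"]=np.clip(c["pixels"].astype(int)*2,0,255).astype(np.uint8); save(c,"s23",(200,110,420,230),3.6)
```

```text
top c2 (array([ 0.47075175, -0.31389131, -0.50997127]), np.float64(0.001411853820302871))
scene c2 (array([ 0.47125336, -0.3105224 , -0.51368564]), np.float64(0.0021402471319115907))
[('y-', -0.1003), ('y+', -0.0388), ('x+', 0.0318), ('x-', -0.0325)] cy -0.06955 cx -0.0003499999999999996
[('y-', -0.0388), ('y+', 0.0319), ('x+', 0.0317), ('x-', -0.0325)] cy -0.0034500000000000017 cx -0.00040000000000000105
t 27.45 p [0.497  0.0222 0.1522] a -1.3832 z [-0.002  0.001 -1.   ] F [ 0.6  0.  -0.7] w 0.53 q [-0.55  0.31  0.46  2.07 -0.19  0.8   0.21]
[[-0.8406, -0.2797, 0.08], [-0.0003, -0.0001, 0.1102]] mm [-336.2 -111.9   32. ] deg [-0.1 -0.  39.7]
[[-0.8406, -0.2797, 0.08], [0.0001, -0.0003, -0.3898]] mm [-336.2 -111.9   32. ] deg [ 0.000e+00 -1.000e-01 -1.403e+02]
```

View pics/s23.png

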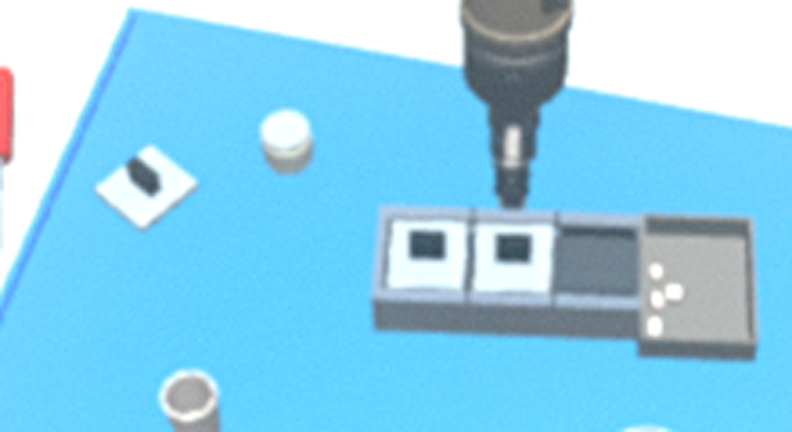

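Run:
```python
from fit import *
plan((.471,-.3122,.12,-.512-np.pi/2))
```

```text
[[-0.8092, -0.2198, 0.08], [-0.0003, -0.0001, 0.1114]] mm [-323.7  -87.9   32. ] deg [-0.1 -0.  40.1]
```

Request:
play_rows(
  motion=[
    [[-0.809,-0.22,0.0],[0,0,0.1114]],
    [[-0.809,-0.22,0.0],[0,0,0.1114]],
    [[-0.809,-0.22,0.0],[0,0,0.1114]],
    [[-0.809,-0.22,0.0],[0,0,0.1114]],
    [[-0.809,-0.22,0.0],[0,0,0.1114]],
    [[-0.809,-0.22,0.0],[0,0,0.1114]],
    [[-0.809,-0.22,0.08],[0,0,0.1114]],
    [[-0.809,-0.22,0.08],[0,0,0.1114]],
  ],
)

```text
t: 28.25
eef_pos: [0.4666, -0.3174, 0.1168]
tool_rot: [-0.001, 0.865, 0.501, -0.003]
contact_force: [-2.0, -0.1, -0.1]
gripper_width: 0.526
```

Run:
```python
from fit import *
c=cam("scene"); save(c,"s24",(180,80,320,200),5)
st()
plan((.471,-.3122,.0125,-.512-np.pi/2))
```

```text
t 28.3 p [ 0.468  -0.3146  0.1177] a -2.0888 z [-0.006  0.001 -1.   ] F [ 0.5  0.7 -0.7] w 0.527 q [-0.    0.51  0.64  1.95 -0.4   0.82  0.34]
[[0.0095, 0.0051, 0.263], [-0.0009, 0.0004, -0.001]] mm [  3.8   2.  105.2] deg [-0.3  0.1 -0.3]
```

View pics/s24.png

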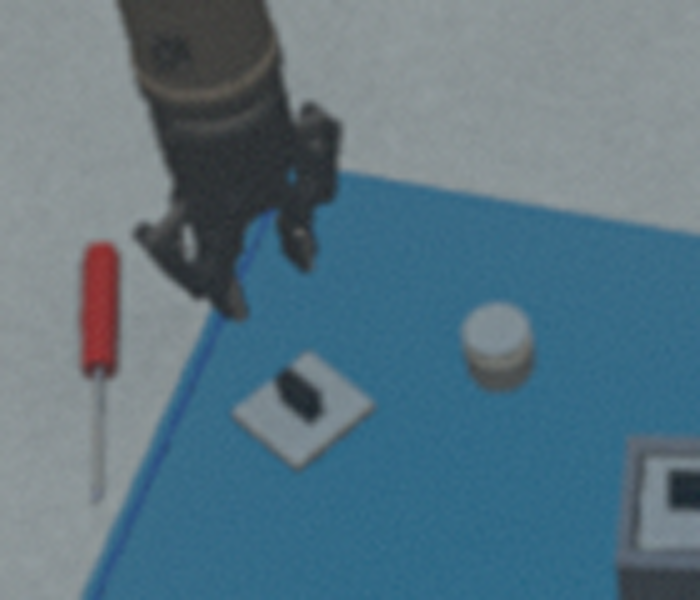

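Request:
play_rows(
  motion=[
    [[0.0085,0.0045,0.08],[-0.0009,0.0004,-0.001]],
    [[0.0085,0.0045,0.16],[-0.0009,0.0004,-0.001]],
    [[0.0085,0.0045,0.22],[-0.0009,0.0004,-0.001]],
    [[0.0085,0.0045,0.25],[-0.0009,0.0004,-0.001]],
    [[0.0085,0.0045,0.26],[-0.0009,0.0004,-0.001]],
    [[0.0085,0.0045,0.26],[-0.0009,0.0004,-0.001]],
    [[0.0085,0.0045,0.26],[-0.0009,0.0004,-0.001]],
  ],
)

```text
t: 29.0
eef_pos: [0.4715, -0.3127, 0.0148]
tool_rot: [0.001, 0.863, 0.505, 0.001]
contact_force: [-0.1, 0.8, 0.5]
gripper_width: 0.526
```

Run:
```python
from fit import *
c=cam("scene"); save(c,"s25",(180,120,320,220),5)
st()
plan((.471,-.3122,.0128,-.512-np.pi/2))
```

```text
t 29.05 p [ 0.4715 -0.3127  0.0149] a -2.0823 z [ 0.002 -0.001 -1.   ] F [ 0.1  0.8 -0.3] w 0.524 q [ 0.09  0.66  0.51  1.99 -0.53  0.62  0.44]
[[0.0006, -0.0018, 0.0052], [0.0003, -0.0, 0.0001]] mm [ 0.2 -0.7  2.1] deg [ 0.1 -0.   0. ]
```

View pics/s25.png

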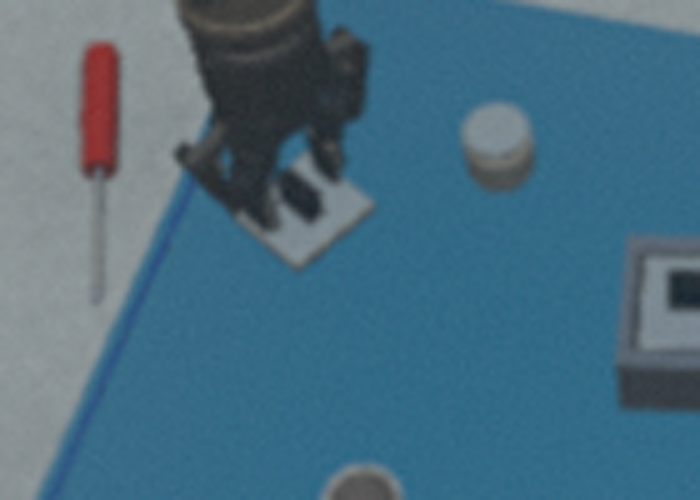

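Request:
play_rows(
  motion=[
    [[0,-0.002,0.004],[0,0,0]],
    [[0,-0.002,0.004],[0,0,0]],
    [[0,-0.002,0.004],[0,0,0]],
  ],
)

```text
t: 29.35
eef_pos: [0.471, -0.3124, 0.0136]
tool_rot: [0.001, 0.863, 0.505, 0.001]
contact_force: [0.3, -0.4, 0.6]
gripper_width: 0.531
```

Request:
play_rows(
  motion=[
    [[0,0,0],[0,0,0]],
    [[0,0,0],[0,0,0]],
    [[0,0,0],[0,0,0]],
    [[0,0,0],[0,0,0]],
    [[0,0,0],[0,0,0]],
    [[0,0,0],[0,0,0]],
    [[0,0,0],[0,0,0]],
  ],
  fingers=0,
)

```text
t: 30.05
eef_pos: [0.4712, -0.3126, 0.0139]
tool_rot: [0.001, 0.863, 0.505, 0.001]
contact_force: [-0.1, 0.3, 5.2]
gripper_width: 0.159
```

Request:
play_rows(
  motion=[
    [[0,0,-0.05],[0,0,0]],
    [[0,0,-0.15],[0,0,0]],
    [[0,0,-0.25],[0,0,0]],
    [[0,0,-0.3],[0,0,0]],
    [[0,0,-0.3],[0,0,0]],
    [[0,0,-0.3],[0,0,0]],
  ],
)

```text
t: 30.65
eef_pos: [0.4707, -0.3119, 0.1334]
tool_rot: [0.001, 0.863, 0.505, 0.001]
contact_force: [-1.0, -0.1, -0.5]
gripper_width: 0.149
```

Run:
```python
from fit import *
c=cam("scene"); save(c,"s26",(180,80,320,200),5)
st()
plan((*hw(-.0002,.070,.12),HA-np.pi/2))
```

```text
t 30.7 p [ 0.4702 -0.3117  0.1327] a -2.082 z [ 0.001 -0.    -1.   ] F [-0.3  0.6 -1.2] w 0.146 q [-0.02  0.48  0.65  1.95 -0.39  0.84  0.33]
[[0.8955, -0.461, 0.0317], [0.0002, -0.0, -0.1113]] mm [ 358.2 -184.4   12.7] deg [  0.1  -0.  -40.1]
```

View pics/s26.png

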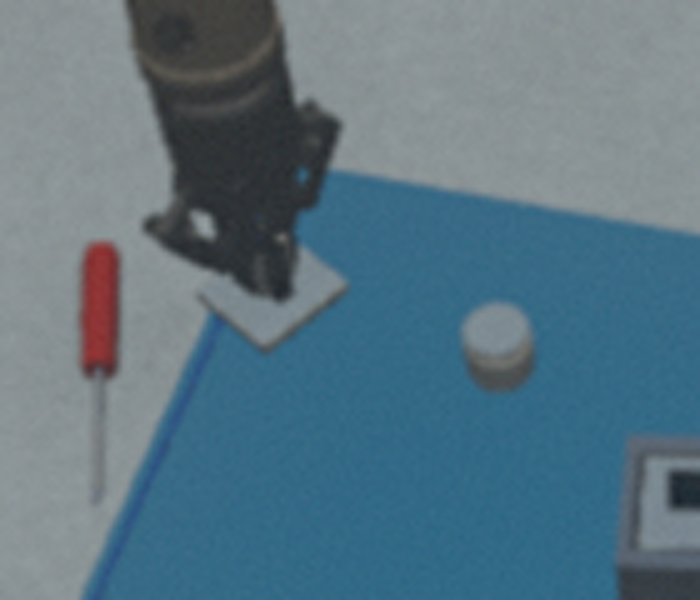

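Request:
play_rows(
  motion=[
    [[0.8955,-0.461,0.0],[0,0,-0.1113]],
    [[0.8955,-0.461,0.0],[0,0,-0.1113]],
    [[0.8955,-0.461,0.0],[0,0,-0.1113]],
    [[0.8955,-0.461,0.0],[0,0,-0.1113]],
    [[0.8955,-0.461,0.0],[0,0,-0.1113]],
    [[0.8955,-0.461,0.0],[0,0,-0.1113]],
    [[0.8955,-0.461,0.0],[0,0,-0.1113]],
    [[0.8955,-0.461,0.0],[0,0,-0.1113]],
  ],
)

```text
t: 31.5
eef_pos: [0.4831, 0.089, 0.1313]
tool_rot: [-0.0, 0.638, 0.77, -0.001]
contact_force: [1.1, -0.1, -1.2]
gripper_width: 0.148
```

Request:
play_rows(
  motion=[
    [[0,0,0],[0,0,0]],
  ],
)

```text
t: 31.6
eef_pos: [0.4822, 0.0968, 0.1299]
tool_rot: [-0.002, 0.633, 0.774, -0.001]
contact_force: [-0.1, 0.2, -1.1]
gripper_width: 0.145
```

Run:
```python
from fit import *
st()
plan((*hw(-.0002,.070,.076),HA-np.pi/2))
```

```text
t 31.6 p [0.4822 0.0968 0.1299] a -1.3716 z [-0.003  0.001 -1.   ] F [-0.1  0.2 -1.1] w 0.145 q [-0.67  0.33  0.42  2.1  -0.2   0.75  0.07]
[[-0.0157, 0.0034, 0.1346], [-0.0005, -0.0003, 0.0018]] mm [-6.3  1.3 53.9] deg [-0.2 -0.1  0.6]
```

Request:
play_rows(
  motion=[
    [[-0.0157,0.0034,0.03],[-0.0005,-0.0003,0.0018]],
    [[-0.0157,0.0034,0.09],[-0.0005,-0.0003,0.0018]],
    [[-0.0157,0.0034,0.128],[-0.0005,-0.0003,0.0018]],
    [[-0.0157,0.0034,0.1346],[-0.0005,-0.0003,0.0018]],
    [[-0.0157,0.0034,0.1346],[-0.0005,-0.0003,0.0018]],
    [[-0.0157,0.0034,0.1346],[-0.0005,-0.0003,0.0018]],
  ],
)

```text
t: 32.2
eef_pos: [0.4848, 0.0906, 0.0762]
tool_rot: [0.0, 0.638, 0.77, -0.0]
contact_force: [0.5, 0.8, 0.3]
gripper_width: 0.146
```

Run:
```python
from fit import *
c=grab("scene",4); o=bot.get_obs()["eef_pos"]
edges(c,o[2]-.0136+.009,0,.07)
st()
plan((*hw(-.0002,.070,.06),HA-np.pi/2))
c["pixels"]=np.clip(c["pixels"].astype(int)*2,0,255).astype(np.uint8); save(c,"s27",(290,130,410,220),6)
```

```text
[('y-', 0.0312), ('y+', 0.1004), ('x+', 0.034), ('x-', -0.0334)] cy 0.0658 cx 0.00030000000000000165
t 32.4 p [0.485  0.0911 0.0766] a -1.3829 z [ 0.001  0.    -1.   ] F [ 0.1 -0.3 -0.9] w 0.151 q [-0.62  0.42  0.38  2.13 -0.26  0.63  0.13]
[[-0.0001, -0.0012, 0.0416], [0.0002, -0.0, -0.0]] mm [-0.  -0.5 16.6] deg [ 0.1 -0.  -0. ]
```

View pics/s27.png

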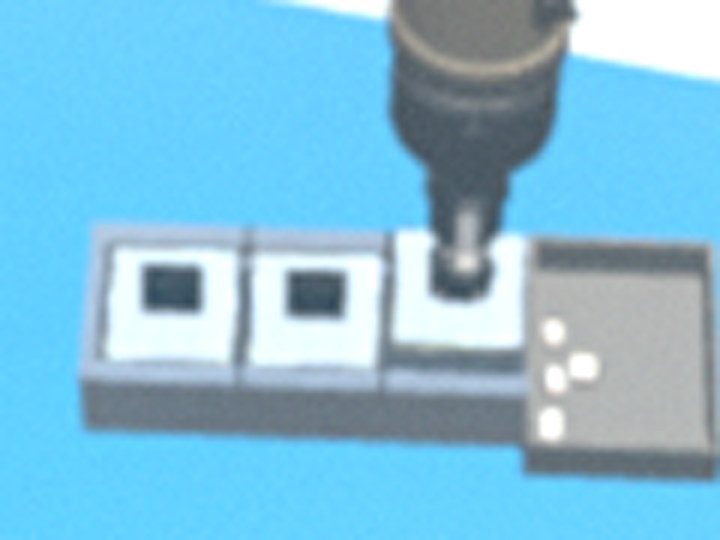

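Request:
play_rows(
  motion=[
    [[0.0008,-0.0012,0.015],[0,0,0]],
    [[0.0008,-0.0012,0.03],[0,0,0]],
    [[0.0008,-0.0012,0.038],[0,0,0]],
    [[0.0008,-0.0012,0.044],[0,0,0]],
    [[0.0008,-0.0012,0.048],[0,0,0]],
    [[0.0008,-0.0012,0.05],[0,0,0]],
    [[0.0008,-0.0012,0.052],[0,0,0]],
    [[0.0008,-0.0012,0.052],[0,0,0]],
  ],
)

```text
t: 33.2
eef_pos: [0.4842, 0.0912, 0.0558]
tool_rot: [0.0, 0.638, 0.77, 0.0]
contact_force: [-2.1, -0.3, 3.8]
gripper_width: 0.148
```

Run:
```python
from fit import *
st()
plan((*hw(-.0002,.0705,.053),HA-np.pi/2))
```

```text
t 33.2 p [0.4842 0.0912 0.0558] a -1.383 z [ 0.  0. -1.] F [-2.1 -0.3  3.8] w 0.148 q [-0.6   0.46  0.36  2.14 -0.29  0.58  0.15]
[[0.0004, 0.0009, 0.0071], [0.0001, -0.0, -0.0]] mm [0.2 0.4 2.8] deg [ 0. -0. -0.]
```

Request:
play_rows(
  motion=[
    [[0,0,0.003],[0,0,0]],
    [[0,0,0.006],[0,0,0]],
    [[0,0,0.008],[0,0,0]],
    [[0,0,0.009],[0,0,0]],
    [[0,0,0.009],[0,0,0]],
  ],
)

```text
t: 33.7
eef_pos: [0.4842, 0.0912, 0.0538]
tool_rot: [-0.0, 0.638, 0.77, 0.001]
contact_force: [-8.3, -1.4, 25.4]
gripper_width: 0.148
```

Run:
```python
from fit import *
st()
```

```text
t 33.7 p [0.4842 0.0912 0.0538] a -1.3834 z [ 0.     0.002 -1.   ] F [-8.3 -1.4 25.4] w 0.148 q [-0.6   0.46  0.36  2.14 -0.29  0.58  0.15]
```

Request:
play_rows(
  motion=[
    [[0,0,0],[0,0,0]],
    [[0,0,0],[0,0,0]],
    [[0,0,0],[0,0,0]],
    [[0,0,0],[0,0,0]],
    [[0,0,0],[0,0,0]],
  ],
  fingers=45,
)

```text
t: 34.2
eef_pos: [0.4842, 0.0912, 0.0536]
tool_rot: [-0.0, 0.638, 0.77, 0.0]
contact_force: [-0.7, 0.2, -0.2]
gripper_width: 0.527
```

Request:
play_rows(
  motion=[
    [[0,0,-0.05],[0,0,0]],
    [[0,0,-0.15],[0,0,0]],
    [[0,0,-0.25],[0,0,0]],
    [[0,0,-0.25],[0,0,0]],
    [[0,0,-0.25],[0,0,0]],
  ],
)

```text
t: 34.7
eef_pos: [0.4846, 0.0914, 0.1542]
tool_rot: [-0.0, 0.638, 0.77, 0.001]
contact_force: [-0.3, -0.1, -0.2]
gripper_width: 0.523
```

Run:
```python
from fit import *
C={n:grab(n,3) for n in("top","scene")}
for n,c in C.items():
    W=pts(c)
    for k,(x,y,z0,z1) in dict(big=(.668,.168,.03,.05),mid=(.618,.319,.04,.06),small=(.69,-.193,.046,.07)).items():
        m=(np.hypot(W[...,0]-x,W[...,1]-y)<.06)&(W[...,2]>z0)&(W[...,2]<z1)
        p=W[m][:,:2]; (cx,cy),r=cv2.minEnclosingCircle(p.astype(np.float32)); print(n,k,np.round([cx,cy,r],4),len(p))
c=C["scene"]; W=pts(c); X,Y=wh(W[...,0]-.0003,W[...,1]-.0006)
edges(c,.049,0,.07); edges(c,.049,0,0)
for b in(-.07,0,.07):
    for s in(-1,1):
        m=(abs(Y-b)<.026)&(abs(X-s*.021)<.008); w=(abs(Y-b)<.03)&(abs(X-s*.041)<.004); print(b,s,"cover z",np.round(np.median(W[m][:,2]),4),"wall",np.round(np.median(W[w][:,2]),4))
st()
plan((.6182,.319,.14,-1.383))
c["pixels"]=np.clip(c["pixels"].astype(int)*2,0,255).astype(np.uint8); save(c,"s28",(290,130,410,220),6)
```

```text
top big [0.6676 0.1669 0.0419] 141
top mid [0.6189 0.3178 0.032 ] 115
top small [ 0.69   -0.1945  0.0221] 70
scene big [0.6684 0.1676 0.0424] 194
scene mid [0.6186 0.3192 0.0327] 174
scene small [ 0.6906 -0.1901  0.0226] 95
[('y-', 0.0316), ('y+', 0.0996), ('x+', 0.0319), ('x-', -0.0317)] cy 0.06559999999999999 cx 9.99999999999994e-05
[('y-', -0.0388), ('y+', 0.0316), ('x+', 0.0317), ('x-', -0.0324)] cy -0.003599999999999999 cx -0.0003499999999999996
-0.07 -1 cover z 0.0494 wall 0.0491
-0.07 1 cover z 0.0489 wall 0.0491
0 -1 cover z 0.0492 wall 0.0493
0 1 cover z 0.0501 wall 0.0517
0.07 -1 cover z 0.5538 wall 0.5728
0.07 1 cover z 0.4142 wall 0.4716
t 35.0 p [0.4835 0.0908 0.1525] a -1.3833 z [-0.002  0.    -1.   ] F [ 0.2 -0.3  1. ] w 0.528 q [-0.69  0.29  0.45  2.08 -0.18  0.8   0.05]
[[0.4977, 0.4373, 0.0307], [-0.0003, -0.0001, -0.0001]] mm [199.1 174.9  12.3] deg [-0.1 -0.  -0. ]
```

View pics/s28.png

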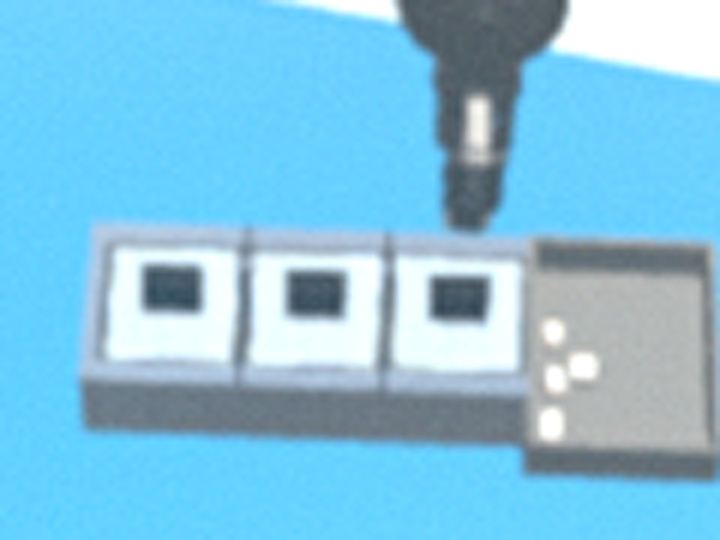

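Request:
play_rows(
  motion=[
    [[0.498,0.438,0.03],[0,0,0]],
    [[0.498,0.438,0.03],[0,0,0]],
    [[0.498,0.438,0.03],[0,0,0]],
    [[0.498,0.438,0.03],[0,0,0]],
    [[0.498,0.438,0.03],[0,0,0]],
    [[0.498,0.438,0.03],[0,0,0]],
    [[0.498,0.438,0.03],[0,0,0]],
  ],
  fingers=85,
)

```text
t: 35.7
eef_pos: [0.6182, 0.3224, 0.1383]
tool_rot: [-0.001, 0.636, 0.771, -0.001]
contact_force: [0.1, -0.2, 0.3]
gripper_width: 0.998
```

Run:
```python
from fit import *
c=cam("scene"); save(c,"s29",(350,130,500,250),5)
st()
plan((.6187,.3186,.07,-1.383),(.6187,.3186,.034,-1.383))
```

```text
t 35.75 p [0.618  0.3196 0.1386] a -1.3819 z [-0.004 -0.001 -1.   ] F [-0.  -0.4 -1.4] w 0.992 q [-0.82  0.63  0.38  1.6  -0.27  0.97 -0.17]
[[-0.0028, 0.002, 0.1715], [-0.0006, 0.0001, 0.0002]] mm [-1.1  0.8 68.6] deg [-0.2  0.   0.1]
[[-0.0027, 0.0024, 0.2615], [-0.0006, 0.0001, 0.0002]] mm [ -1.1   0.9 104.6] deg [-0.2  0.   0.1]
```

View pics/s29.png

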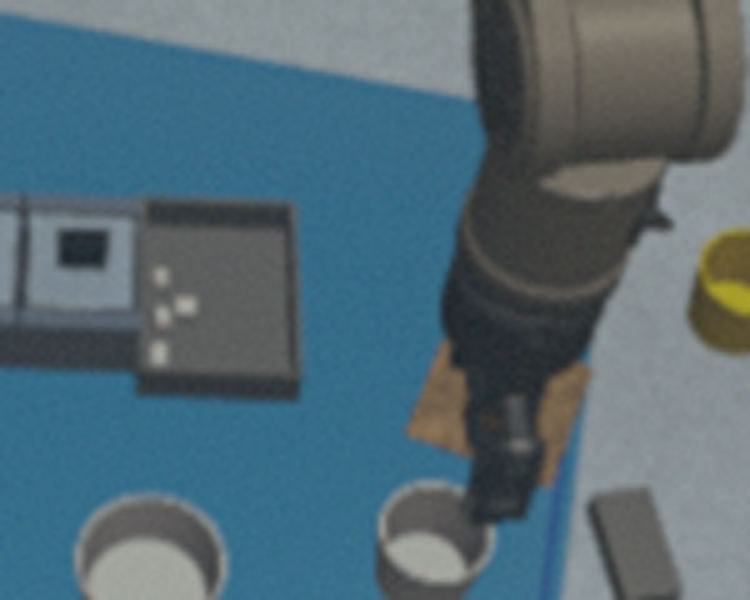

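Request:
play_rows(
  motion=[
    [[-0.0027,0.0022,0.08],[-0.0006,0,0]],
    [[-0.0027,0.0022,0.16],[-0.0006,0,0]],
    [[-0.0027,0.0022,0.205],[-0.0006,0,0]],
    [[-0.0027,0.0022,0.205],[-0.0006,0,0]],
    [[-0.0027,0.0022,0.205],[-0.0006,0,0]],
  ],
)

```text
t: 36.25
eef_pos: [0.6192, 0.3179, 0.0574]
tool_rot: [0.0, 0.638, 0.77, -0.0]
contact_force: [1.1, 0.1, 0.8]
gripper_width: 0.988
```

Run:
```python
from fit import *
c=cam("scene"); save(c,"s30",(400,180,480,260),7)
c=cam("top"); save(c,"t30",(170,140,280,240),6)
st()
plan((.6187,.3186,.034,-1.383))
```

```text
t 36.35 p [0.62   0.3187 0.0586] a -1.3825 z [ 0.002  0.001 -1.   ] F [-0.3  0.1  0.7] w 0.996 q [-0.8   0.72  0.35  1.64 -0.3   0.83 -0.14]
[[0.0003, -0.0034, 0.0614], [0.0004, -0.0001, 0.0001]] mm [ 0.1 -1.3 24.6] deg [ 0.1 -0.   0. ]
```

View pics/s30.png

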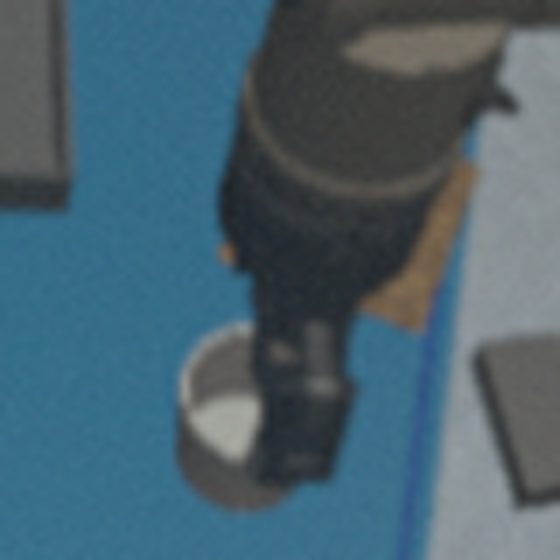

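View pics/t30.png

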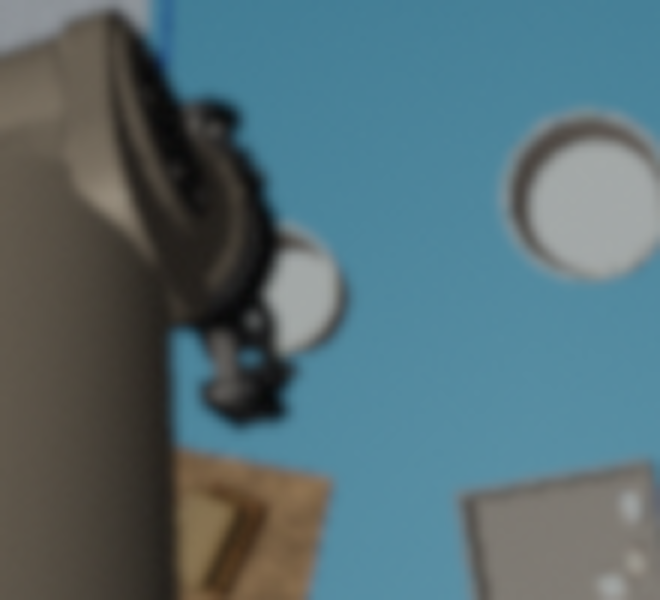

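```bash
cat >> h.py <<'E'
def proj(c,p):
    T=np.linalg.inv(np.array(c["pose"])); q=T[:3,:3]@np.array(p)+T[:3,3]
    x,y=q[0]/q[2],q[1]/q[2]; s=1+c["k1"]*(x*x+y*y)
    f=200/np.tan(np.radians(c["fovy"])/2); return np.array([c["cx"]+f*x*s,c["cy"]+f*y*s])
E
python3 - <<'E'
from fit import *
c=cam("scene")
o=bot.get_obs()["eef_pos"]
def s(p): return np.round((proj(c,p)-[400,180])*7)
print("rim centre",s((.6187,.3186,.052)),"bottom",s((.6187,.3186,0)))
ydir=np.array([np.cos(.188),np.sin(.188),0]); xd=np.array([-np.sin(.188),np.cos(.188),0])
for g in(0,.013): 
  for w in(-.011,.011):
    for k in (.0427,.057): print("tip +x",g,w,k,s(o+ydir*k+xd*w+[0,0,g]))
st()
E
```

```text
rim centre [255. 392.] bottom [233. 452.]
tip +x 0 -0.011 0.0427 [235. 482.]
tip +x 0 -0.011 0.057 [237. 515.]
tip +x 0 0.011 0.0427 [292. 484.]
tip +x 0 0.011 0.057 [294. 518.]
tip +x 0.013 -0.011 0.0427 [241. 467.]
tip +x 0.013 -0.011 0.057 [243. 500.]
tip +x 0.013 0.011 0.0427 [298. 469.]
tip +x 0.013 0.011 0.057 [300. 502.]
t 36.4 p [0.6199 0.3189 0.0586] a -1.3822 z [ 0.002  0.001 -1.   ] F [ 0.1 -0.1  0.3] w 0.997 q [-0.8   0.72  0.35  1.64 -0.3   0.83 -0.14]
```

Request:
play_rows(
  motion=[
    [[0,-0.0025,0.02],[0,0,0]],
    [[0,-0.0025,0.04],[0,0,0]],
    [[0,-0.0025,0.055],[0,0,0]],
    [[0,-0.0025,0.061],[0,0,0]],
    [[0,-0.0025,0.061],[0,0,0]],
  ],
)

```text
t: 36.9
eef_pos: [0.6186, 0.3185, 0.0333]
tool_rot: [0.0, 0.637, 0.771, 0.001]
contact_force: [-0.4, -0.4, 0.3]
gripper_width: 0.996
```

Run:
```python
from fit import *
c=cam("scene"); c["pixels"]=np.clip(c["pixels"].astype(int)*2,0,255).astype(np.uint8); save(c,"s31",(400,180,480,260),7)
st()
```

```text
t 36.95 p [0.6189 0.3186 0.0338] a -1.3822 z [ 0.002  0.001 -1.   ] F [ 0.1 -0.2  1. ] w 0.996 q [-0.79  0.75  0.33  1.65 -0.32  0.79 -0.13]
```

View pics/s31.png

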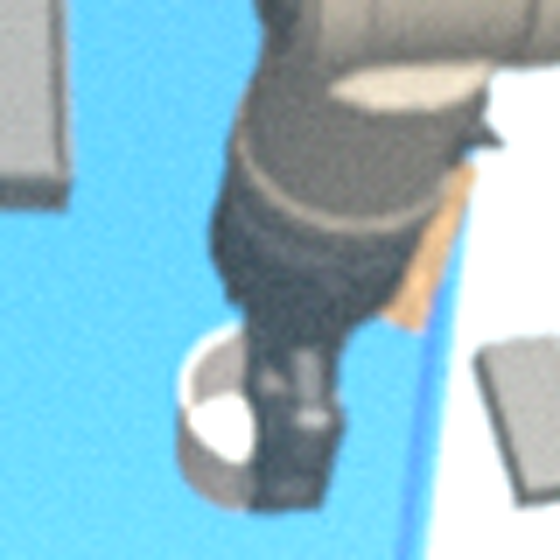

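Request:
play_rows(
  motion=[
    [[0,0,0],[0,0,0]],
    [[0,0,0],[0,0,0]],
    [[0,0,0],[0,0,0]],
    [[0,0,0],[0,0,0]],
    [[0,0,0],[0,0,0]],
    [[0,0,0],[0,0,0]],
  ],
  fingers=0,
  grip_force=40,
)

```text
t: 37.55
eef_pos: [0.6191, 0.3187, 0.0348]
tool_rot: [0.001, 0.637, 0.77, 0.001]
contact_force: [-0.9, -0.2, 5.1]
gripper_width: 0.724
```

Run:
```python
from fit import *
c=cam("scene"); c["pixels"]=np.clip(c["pixels"].astype(int)*2,0,255).astype(np.uint8); save(c,"s32",(400,180,480,260),7)
st()
```

```text
t 37.6 p [0.6191 0.3187 0.0349] a -1.3823 z [ 0.002  0.001 -1.   ] F [-3.1 -0.2  4.8] w 0.726 q [-0.79  0.75  0.33  1.65 -0.32  0.8  -0.13]
```

View pics/s32.png

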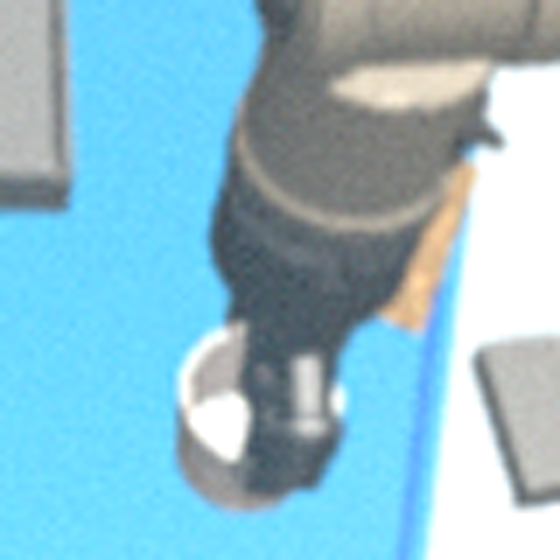

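Request:
play_rows(
  motion=[
    [[0,0,-0.04],[0,0,0]],
    [[0,0,-0.12],[0,0,0]],
    [[0,0,-0.2],[0,0,0]],
    [[0,0,-0.24],[0,0,0]],
    [[0,0,-0.24],[0,0,0]],
  ],
)

```text
t: 38.1
eef_pos: [0.6208, 0.3193, 0.1344]
tool_rot: [0.001, 0.638, 0.77, 0.004]
contact_force: [0.7, 0.2, -1.0]
gripper_width: 0.723
```

Run:
```python
from fit import *
c=cam("scene"); c["pixels"]=np.clip(c["pixels"].astype(int)*2,0,255).astype(np.uint8); save(c,"s33",(360,150,480,270),5)
st()
plan((.6682,.1673,.12,-1.383))
```

```text
t 38.15 p [0.6194 0.3189 0.132 ] a -1.3824 z [ 0.004  0.002 -1.   ] F [-0.5  0.3 -2.2] w 0.725 q [-0.82  0.63  0.38  1.61 -0.27  0.95 -0.16]
[[-0.3952, 0.0487, 0.0295], [0.0007, -0.0003, 0.0001]] mm [-158.1   19.5   11.8] deg [ 0.3 -0.1  0. ]
```

View pics/s33.png

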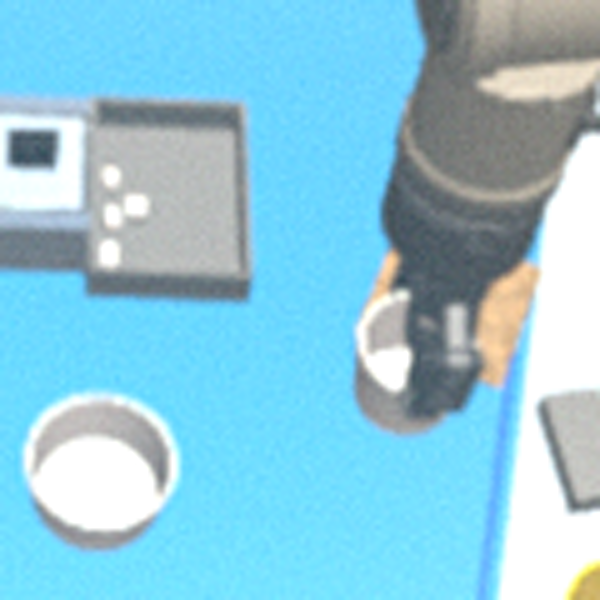

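Request:
play_rows(
  motion=[
    [[-0.395,0.0487,0.02],[0,0,0]],
    [[-0.395,0.0487,0.02],[0,0,0]],
    [[-0.395,0.0487,0.02],[0,0,0]],
    [[-0.395,0.0487,0.03],[0,0,0]],
    [[-0.395,0.0487,0.03],[0,0,0]],
    [[-0.395,0.0487,0.03],[0,0,0]],
  ],
)

```text
t: 38.75
eef_pos: [0.6669, 0.1689, 0.1182]
tool_rot: [-0.0, 0.637, 0.771, 0.002]
contact_force: [-0.2, 0.9, -1.2]
gripper_width: 0.723
```

Run:
```python
from fit import *
c=cam("scene"); c["pixels"]=np.clip(c["pixels"].astype(int)*2,0,255).astype(np.uint8); save(c,"s34",(330,170,430,270),6)
W=pts(c)
z=bot.get_obs()["eef_pos"][2]-.035+.052
m=(np.hypot(W[...,0]-.668,W[...,1]-.167)<.04)&(abs(W[...,2]-z)<.012)&(c["pixels"].mean(-1)>150)
p=W[m][:,:2].astype(np.float32); print("held rim",cv2.minEnclosingCircle(p),len(p))
def s(p): return np.round((proj(c,p)-[330,170])*6)
print("proj cup rim",s((.6682,.1673,z)),"big rim",s((.6682,.1673,.042)))
st()
plan((.6682,.1673,.042,-1.383))
```

```text
held rim ((0.668624758720398, 0.16938115656375885), 0.031910236924886703) 73
proj cup rim [309. 331.] big rim [294. 432.]
t 38.8 p [0.667  0.17   0.1186] a -1.3796 z [ 0.002  0.003 -1.   ] F [-0.2  0.3 -0.3] w 0.722 q [-0.6   0.63  0.38  1.64 -0.28  0.92  0.08]
[[-0.0078, 0.0012, 0.1916], [0.0004, -0.0005, 0.0005]] mm [-3.1  0.5 76.6] deg [ 0.1 -0.2  0.2]
```

View pics/s34.png

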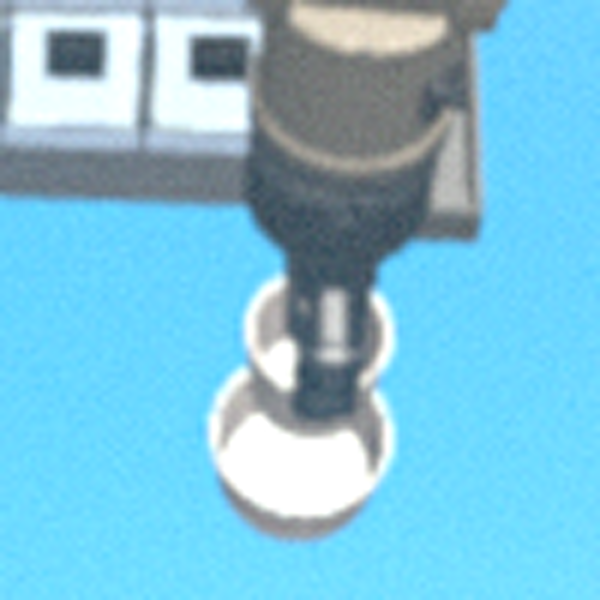

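Request:
play_rows(
  motion=[
    [[-0.0078,0.0012,0.05],[0,0,0]],
    [[-0.0078,0.0012,0.1],[0,0,0]],
    [[-0.0078,0.0012,0.14],[0,0,0]],
    [[-0.0078,0.0012,0.17],[0,0,0]],
    [[-0.0078,0.0012,0.187],[0,0,0]],
    [[-0.0078,0.0012,0.192],[0,0,0]],
    [[-0.0078,0.0012,0.192],[0,0,0]],
  ],
)

```text
t: 39.5
eef_pos: [0.6684, 0.1675, 0.042]
tool_rot: [-0.0, 0.636, 0.771, 0.002]
contact_force: [-0.3, -0.9, 0.1]
gripper_width: 0.721
```

Run:
```python
from fit import *
c=cam("scene"); c["pixels"]=np.clip(c["pixels"].astype(int)*2,0,255).astype(np.uint8); save(c,"s35",(330,170,430,270),6)
st()
```

```text
t 39.55 p [0.6687 0.1674 0.0424] a -1.3796 z [ 0.003  0.004 -1.   ] F [-0.1  0.3 -1. ] w 0.72 q [-0.57  0.73  0.34  1.67 -0.32  0.8   0.11]
```

View pics/s35.png

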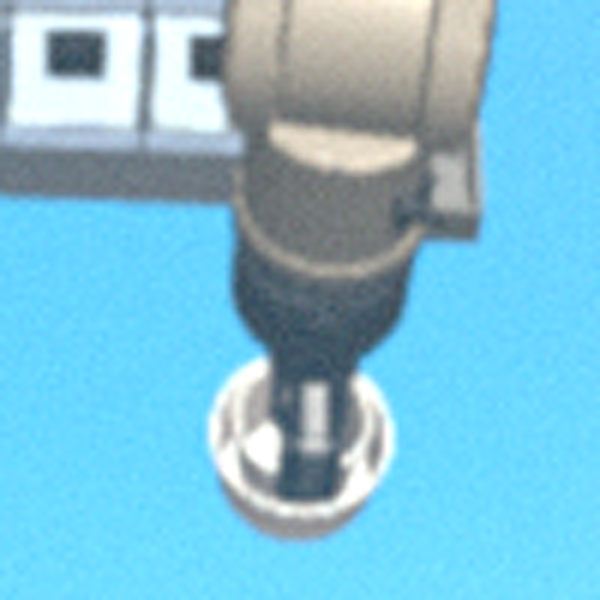

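Request:
play_rows(
  motion=[
    [[0,0,0.003],[0,0,0]],
    [[0,0,0.006],[0,0,0]],
    [[0,0,0.007],[0,0,0]],
    [[0,0,0.007],[0,0,0]],
  ],
)

```text
t: 39.95
eef_pos: [0.6687, 0.1674, 0.0397]
tool_rot: [-0.0, 0.636, 0.771, 0.002]
contact_force: [0.5, 0.8, -1.0]
gripper_width: 0.721
```

Request:
play_rows(
  motion=[
    [[0,0,0],[0,0,0]],
    [[0,0,0],[0,0,0]],
    [[0,0,0],[0,0,0]],
    [[0,0,0],[0,0,0]],
    [[0,0,0],[0,0,0]],
  ],
  fingers=85,
)

```text
t: 40.45
eef_pos: [0.6688, 0.1674, 0.0397]
tool_rot: [-0.0, 0.636, 0.771, 0.002]
contact_force: [-0.2, -0.4, -0.1]
gripper_width: 0.996
```

Request:
play_rows(
  motion=[
    [[0,0,-0.05],[0,0,0]],
    [[0,0,-0.15],[0,0,0]],
    [[0,0,-0.25],[0,0,0]],
    [[0,0,-0.25],[0,0,0]],
  ],
)

```text
t: 40.85
eef_pos: [0.6724, 0.1674, 0.1462]
tool_rot: [0.003, 0.637, 0.771, 0.007]
contact_force: [1.0, 0.0, 0.4]
gripper_width: 0.994
```

Run:
```python
from fit import *
C={n:grab(n,3) for n in("top","scene")}
for n,c in C.items():
    W=pts(c)
    for k,(x,y,z0,z1) in dict(mid=(.668,.168,.05,.062),small=(.69,-.193,.046,.07)).items():
        m=(np.hypot(W[...,0]-x,W[...,1]-y)<.06)&(W[...,2]>z0)&(W[...,2]<z1)
        p=W[m][:,:2]; (cx,cy),r=cv2.minEnclosingCircle(p.astype(np.float32)); print(n,k,np.round([cx,cy,r],4),len(p))
c=C["scene"]
c["pixels"]=np.clip(c["pixels"].astype(int)*2,0,255).astype(np.uint8); save(c,"s36",(330,170,430,270),6)
st()
plan((.6903,-.1923,.14,-1.383))
```

```text
top mid [0.6678 0.1558 0.0295] 31
top small [ 0.6901 -0.1948  0.0218] 69
scene mid [0.6698 0.1681 0.0322] 75
scene small [ 0.6911 -0.191   0.0217] 92
t 41.15 p [0.6675 0.167  0.1382] a -1.3796 z [ 0.001  0.003 -1.   ] F [-0.  -0.2 -0.5] w 0.995 q [-0.6   0.61  0.39  1.62 -0.27  0.96  0.08]
[[-0.8926, -0.1147, -0.0072], [0.0002, -0.0005, 0.0005]] mm [-357.   -45.9   -2.9] deg [ 0.1 -0.2  0.2]
```

View pics/s36.png

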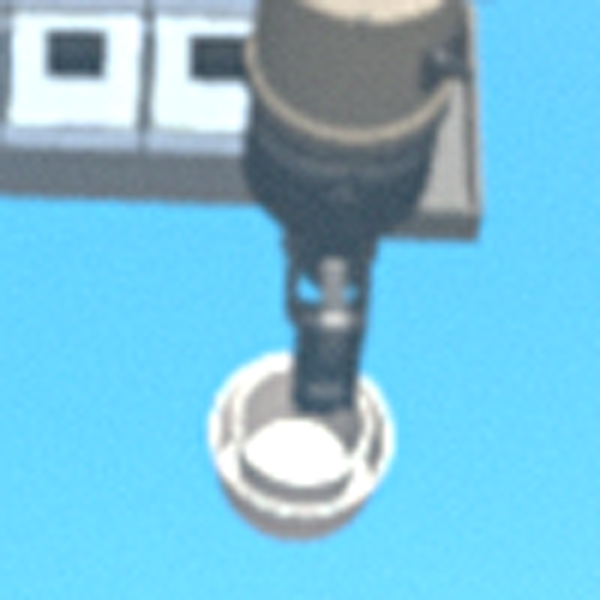

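Request:
play_rows(
  motion=[
    [[-0.893,-0.115,-0.007],[0,0,0]],
    [[-0.893,-0.115,-0.007],[0,0,0]],
    [[-0.893,-0.115,-0.007],[0,0,0]],
    [[-0.893,-0.115,-0.007],[0,0,0]],
    [[-0.893,-0.115,-0.007],[0,0,0]],
    [[-0.893,-0.115,-0.007],[0,0,0]],
    [[-0.893,-0.115,-0.007],[0,0,0]],
    [[-0.893,-0.115,-0.007],[0,0,0]],
  ],
  fingers=75,
)

```text
t: 41.95
eef_pos: [0.6878, -0.2022, 0.1392]
tool_rot: [0.0, 0.64, 0.768, -0.001]
contact_force: [-0.0, -1.0, 0.0]
gripper_width: 0.881
```

Request:
play_rows(
  motion=[
    [[0,0,0],[0,0,0]],
  ],
)

```text
t: 42.05
eef_pos: [0.6869, -0.2045, 0.138]
tool_rot: [-0.0, 0.641, 0.767, -0.002]
contact_force: [-0.3, 1.2, -0.2]
gripper_width: 0.879
```

Run:
```python
from fit import *
c=cam("scene"); save(c,"s37",(190,150,310,270),5)
st()
plan((.6905,-.1925,.075,-1.383),(.6905,-.1925,.0435,-1.383))
```

```text
t 42.1 p [ 0.6865 -0.2045  0.1379] a -1.3927 z [-0.004 -0.003 -1.   ] F [-0.8 -0.7 -0.4] w 0.875 q [-0.06  0.66  0.41  1.54 -0.29  1.    0.6 ]
[[0.0281, 0.0159, 0.1571], [-0.0007, 0.0004, -0.0015]] mm [11.2  6.4 62.8] deg [-0.2  0.1 -0.6]
[[0.0283, 0.0163, 0.2359], [-0.0007, 0.0004, -0.0015]] mm [11.3  6.5 94.3] deg [-0.2  0.1 -0.6]
```

View pics/s37.png

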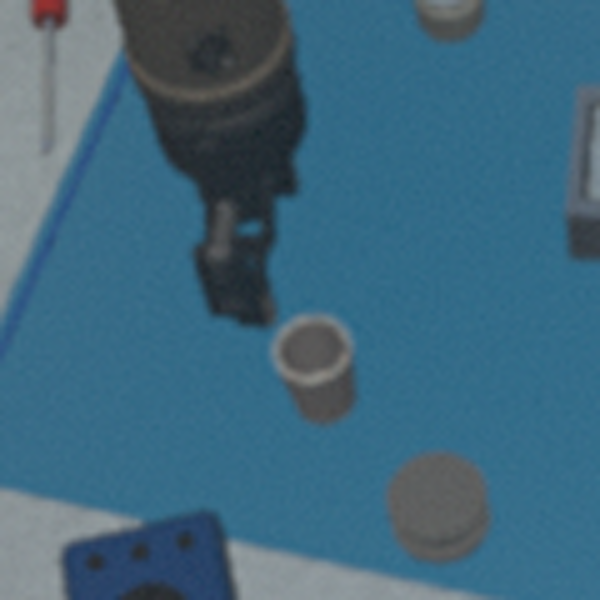

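Request:
play_rows(
  motion=[
    [[0.028,0.016,0.02],[-0.0007,0.0004,-0.0015]],
    [[0.028,0.016,0.08],[-0.0007,0.0004,-0.0015]],
    [[0.028,0.016,0.14],[-0.0007,0.0004,-0.0015]],
    [[0.028,0.016,0.16],[-0.0007,0.0004,-0.0015]],
    [[0.028,0.016,0.16],[-0.0007,0.0004,-0.0015]],
    [[0.028,0.016,0.16],[-0.0007,0.0004,-0.0015]],
  ],
)

```text
t: 42.7
eef_pos: [0.6913, -0.1913, 0.0744]
tool_rot: [0.0, 0.637, 0.771, 0.0]
contact_force: [1.1, 0.5, 0.4]
gripper_width: 0.878
```

Run:
```python
from fit import *
st()
plan((.6905,-.1925,.0435,-1.383))
```

```text
t 42.7 p [ 0.6913 -0.1913  0.0744] a -1.3817 z [ 0.001  0.    -1.   ] F [1.1 0.5 0.4] w 0.878 q [-0.06  0.73  0.38  1.58 -0.32  0.89  0.62]
[[-0.0025, -0.0025, 0.0773], [0.0001, -0.0, 0.0002]] mm [-1.  -1.  30.9] deg [ 0.1 -0.   0.1]
```

Request:
play_rows(
  motion=[
    [[-0.0025,-0.0025,0.02],[0,0,0]],
    [[-0.0025,-0.0025,0.04],[0,0,0]],
    [[-0.0025,-0.0025,0.06],[0,0,0]],
    [[-0.0025,-0.0025,0.074],[0,0,0]],
    [[-0.0025,-0.0025,0.077],[0,0,0]],
    [[-0.0025,-0.0025,0.077],[0,0,0]],
  ],
)

```text
t: 43.3
eef_pos: [0.6903, -0.1925, 0.0432]
tool_rot: [0.0, 0.637, 0.771, 0.0]
contact_force: [0.6, -0.2, -0.4]
gripper_width: 0.879
```

Run:
```python
from fit import *
c=cam("scene"); c["pixels"]=np.clip(c["pixels"].astype(int)*2,0,255).astype(np.uint8); save(c,"s38",(210,180,290,250),7)
st()
```

```text
t 43.35 p [ 0.6906 -0.1926  0.0436] a -1.3818 z [ 0.001  0.    -1.   ] F [ 0.1 -0.8 -0.6] w 0.877 q [-0.05  0.77  0.36  1.59 -0.33  0.84  0.63]
```

View pics/s38.png

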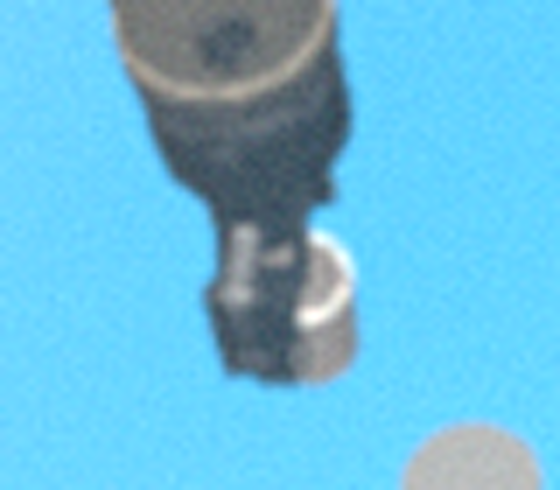

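Request:
play_rows(
  motion=[
    [[0,0,0],[0,0,0]],
    [[0,0,0],[0,0,0]],
    [[0,0,0],[0,0,0]],
    [[0,0,0],[0,0,0]],
    [[0,0,0],[0,0,0]],
    [[0,0,0],[0,0,0]],
  ],
  fingers=0,
)

```text
t: 43.95
eef_pos: [0.6908, -0.1929, 0.0443]
tool_rot: [0.001, 0.637, 0.771, 0.0]
contact_force: [-2.6, 0.0, 5.7]
gripper_width: 0.479
```

Run:
```python
from fit import *
c=cam("scene"); c["pixels"]=np.clip(c["pixels"].astype(int)*2,0,255).astype(np.uint8); save(c,"s39",(210,180,290,250),7)
st()
```

```text
t 44.0 p [ 0.6908 -0.1929  0.0443] a -1.382 z [ 0.002 -0.    -1.   ] F [-1.2 -0.6  5.8] w 0.481 q [-0.05  0.77  0.36  1.59 -0.33  0.84  0.63]
```

View pics/s39.png

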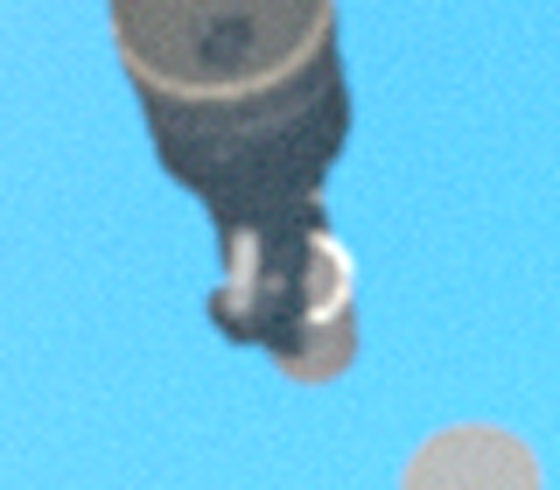

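Request:
play_rows(
  motion=[
    [[0,0,-0.04],[0,0,0]],
    [[0,0,-0.12],[0,0,0]],
    [[0,0,-0.2],[0,0,0]],
    [[0,0,-0.27],[0,0,0]],
    [[0,0,-0.27],[0,0,0]],
  ],
)

```text
t: 44.5
eef_pos: [0.6935, -0.194, 0.1583]
tool_rot: [0.005, 0.637, 0.771, 0.003]
contact_force: [0.6, -0.7, -0.6]
gripper_width: 0.483
```

Run:
```python
from fit import *
c=cam("scene"); c["pixels"]=np.clip(c["pixels"].astype(int)*2,0,255).astype(np.uint8); save(c,"s40",(190,150,310,250),6)
W=pts(cam("top")); 
m=(np.hypot(W[...,0]-.669,W[...,1]-.1675)<.06)&(W[...,2]>.05)&(W[...,2]<.062)
p=W[m][:,:2]; print("top mid",cv2.minEnclosingCircle(p.astype(np.float32)),len(p))
W=pts(cam("scene")); 
m=(np.hypot(W[...,0]-.669,W[...,1]-.1675)<.06)&(W[...,2]>.05)&(W[...,2]<.062)
p=W[m][:,:2]; print("scene mid",cv2.minEnclosingCircle(p.astype(np.float32)),len(p))
st()
plan((.6690,.1675,.155,-1.383))
```

```text
top mid ((0.6685004830360413, 0.16706961393356323), 0.032050177454948425) 80
scene mid ((0.6686538457870483, 0.16685520112514496), 0.03292953595519066) 102
t 44.65 p [ 0.6903 -0.1925  0.1521] a -1.3818 z [ 0.001  0.    -1.   ] F [ 0.4  0.  -1.3] w 0.484 q [-0.08  0.65  0.41  1.54 -0.29  1.02  0.6 ]
[[0.894, 0.1168, -0.007], [0.0002, -0.0, 0.0002]] mm [357.6  46.7  -2.8] deg [ 0.1 -0.   0.1]
```

View pics/s40.png

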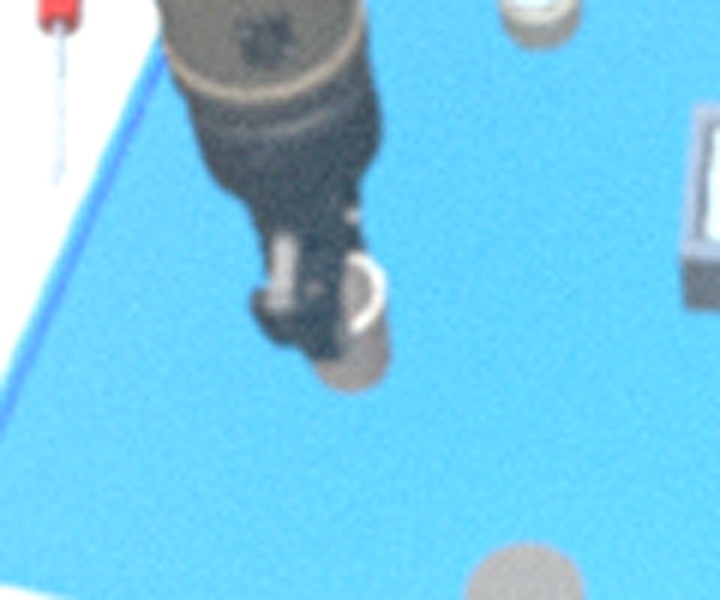

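Held. Mid rim centre is (0.6686, 0.167). Carry it over.

Request:
play_rows(
  motion=[
    [[0.893,0.116,-0.007],[0,0,0]],
    [[0.893,0.116,-0.007],[0,0,0]],
    [[0.893,0.116,-0.007],[0,0,0]],
    [[0.893,0.116,-0.007],[0,0,0]],
    [[0.893,0.116,-0.007],[0,0,0]],
    [[0.893,0.116,-0.007],[0,0,0]],
    [[0.893,0.116,-0.007],[0,0,0]],
    [[0.893,0.116,-0.007],[0,0,0]],
  ],
)

```text
t: 45.45
eef_pos: [0.6661, 0.177, 0.1529]
tool_rot: [-0.002, 0.633, 0.774, 0.001]
contact_force: [-0.5, 1.3, -1.8]
gripper_width: 0.484
```

Request:
play_rows(
  motion=[
    [[0,0,0],[0,0,0]],
  ],
)

```text
t: 45.55
eef_pos: [0.6649, 0.1796, 0.1514]
tool_rot: [-0.003, 0.632, 0.775, -0.0]
contact_force: [0.3, -1.1, 0.2]
gripper_width: 0.486
```

Run:
```python
from fit import *
st()
plan((.6690,.1672,.12,-1.383))
```

```text
t 45.55 p [0.6649 0.1796 0.1514] a -1.3672 z [-0.005  0.004 -1.   ] F [ 0.3 -1.1  0.2] w 0.486 q [-0.61  0.6   0.39  1.61 -0.26  0.99  0.06]
[[-0.0327, 0.0041, 0.0783], [-0.0007, -0.0008, 0.0025]] mm [-13.1   1.6  31.3] deg [-0.2 -0.3  0.9]
```

Request:
play_rows(
  motion=[
    [[-0.0327,0.0041,0.02],[-0.0007,-0.0008,0.0025]],
    [[-0.0327,0.0041,0.05],[-0.0007,-0.0008,0.0025]],
    [[-0.0327,0.0041,0.078],[-0.0007,-0.0008,0.0025]],
    [[-0.0327,0.0041,0.078],[-0.0007,-0.0008,0.0025]],
    [[-0.0327,0.0041,0.078],[-0.0007,-0.0008,0.0025]],
  ],
)

```text
t: 46.05
eef_pos: [0.6688, 0.1662, 0.1195]
tool_rot: [-0.0, 0.638, 0.77, -0.0]
contact_force: [0.5, -0.2, -0.3]
gripper_width: 0.484
```

Run:
```python
from fit import *
c=cam("scene"); c["pixels"]=np.clip(c["pixels"].astype(int)*2,0,255).astype(np.uint8); save(c,"s41",(330,170,430,270),6)
def s(p): return np.round((proj(c,p)-[330,170])*6)
o=bot.get_obs()["eef_pos"]; zb=o[2]-.0443
print("expect small rim",s((.669,.1672,zb+.058)),"small bottom",s((.669,.1672,zb)),"mid rim",s((.669,.1672,.056)))
st()
plan((.6690,.1672,.053,-1.383))
```

```text
expect small rim [308. 335.] small bottom [299. 398.] mid rim [296. 419.]
t 46.1 p [0.6692 0.1666 0.1202] a -1.3837 z [ 0. -0. -1.] F [-0.2  0.4  1. ] w 0.478 q [-0.59  0.64  0.38  1.63 -0.28  0.93  0.08]
[[0.0015, -0.0003, 0.1679], [0.0001, 0.0, -0.0001]] mm [ 0.6 -0.1 67.2] deg [ 0.  0. -0.]
```

View pics/s41.png

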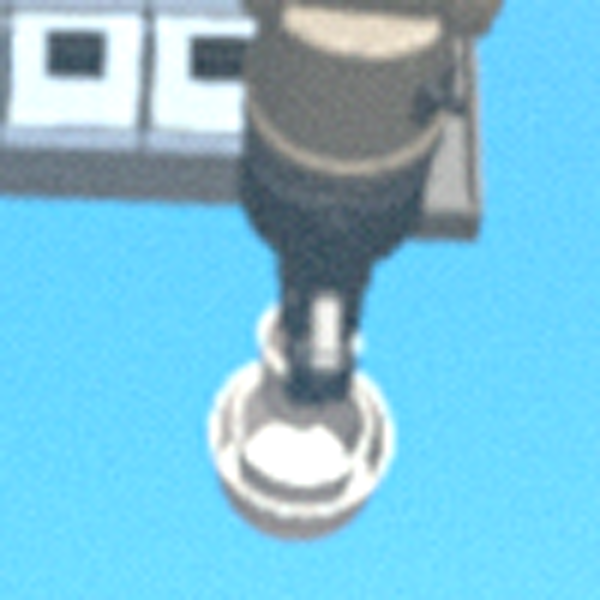

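Request:
play_rows(
  motion=[
    [[0.0012,0,0.05],[0,0,0]],
    [[0.0012,0,0.09],[0,0,0]],
    [[0.0012,0,0.12],[0,0,0]],
    [[0.0012,0,0.145],[0,0,0]],
    [[0.0012,0,0.157],[0,0,0]],
    [[0.0012,0,0.16],[0,0,0]],
    [[0.0012,0,0.16],[0,0,0]],
  ],
)

```text
t: 46.8
eef_pos: [0.6694, 0.1671, 0.0563]
tool_rot: [0.0, 0.638, 0.77, 0.0]
contact_force: [-0.2, -0.5, -0.9]
gripper_width: 0.483
```

Run:
```python
from fit import *
c=cam("scene"); c["pixels"]=np.clip(c["pixels"].astype(int)*2,0,255).astype(np.uint8); save(c,"s42",(330,170,430,270),6)
st()
```

```text
t 46.85 p [0.6696 0.1671 0.0567] a -1.3838 z [ 0.001  0.    -1.   ] F [ 0.5  0.1 -1.4] w 0.484 q [-0.57  0.71  0.35  1.66 -0.31  0.82  0.1 ]
```

View pics/s42.png

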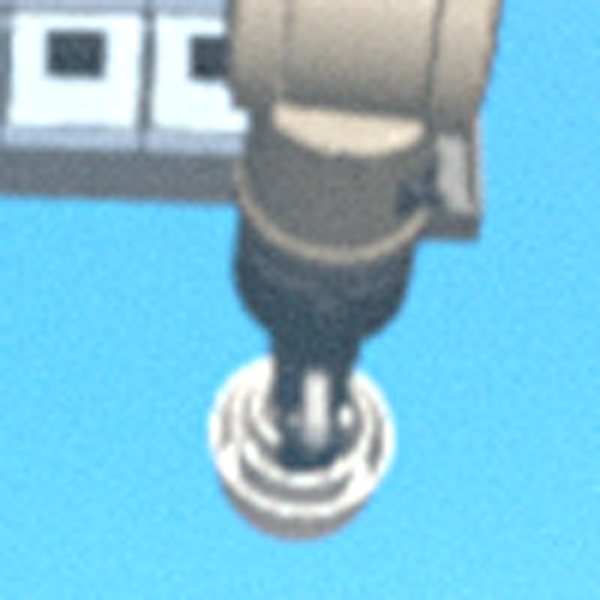

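Request:
play_rows(
  motion=[
    [[0,0,0.003],[0,0,0]],
    [[0,0,0.006],[0,0,0]],
    [[0,0,0.006],[0,0,0]],
  ],
)

```text
t: 47.15
eef_pos: [0.6701, 0.1672, 0.0548]
tool_rot: [0.001, 0.638, 0.77, 0.001]
contact_force: [-0.2, 0.4, 1.6]
gripper_width: 0.485
```

Request:
play_rows(
  motion=[
    [[0,0,0],[0,0,0]],
    [[0,0,0],[0,0,0]],
    [[0,0,0],[0,0,0]],
    [[0,0,0],[0,0,0]],
    [[0,0,0],[0,0,0]],
  ],
  fingers=70,
)

```text
t: 47.65
eef_pos: [0.67, 0.1672, 0.0547]
tool_rot: [0.001, 0.638, 0.77, 0.001]
contact_force: [-0.2, 0.3, -0.2]
gripper_width: 0.822
```

Request:
play_rows(
  motion=[
    [[0,0,-0.05],[0,0,0]],
    [[0,0,-0.15],[0,0,0]],
    [[0,0,-0.3],[0,0,0]],
    [[0,0,-0.4],[0,0,0]],
    [[0,0,-0.4],[0,0,0]],
  ],
)

```text
t: 48.15
eef_pos: [0.6741, 0.1674, 0.2232]
tool_rot: [0.004, 0.638, 0.77, 0.007]
contact_force: [0.2, 0.0, 0.3]
gripper_width: 0.818
```

Run:
```python
from fit import *
st()
plan((.50,.33,.30,-1.0))
```

```text
t 48.15 p [0.6741 0.1674 0.2232] a -1.3844 z [ 0.015  0.004 -1.   ] F [0.2 0.  0.3] w 0.818 q [-0.62  0.53  0.42  1.55 -0.24  1.1   0.04]
[[0.4804, -0.3494, -0.1967], [0.0025, 0.0002, -0.0612]] mm [ 192.2 -139.8  -78.7] deg [  0.9   0.1 -22. ]
```

Run:
```python
from fit import *
plan((.40,.43,.30,-.9))
```

```text
[[0.7724, -0.5487, -0.1993], [0.0025, 0.0004, -0.0771]] mm [ 309.  -219.5  -79.7] deg [  0.9   0.1 -27.8]
```

Request:
play_rows(
  motion=[
    [[0.77,-0.55,-0.2],[0.0025,0,-0.077]],
    [[0.77,-0.55,-0.2],[0.0025,0,-0.077]],
    [[0.77,-0.55,-0.2],[0.0025,0,-0.077]],
    [[0.77,-0.55,-0.2],[0.0025,0,-0.077]],
    [[0.77,-0.55,-0.2],[0.0025,0,-0.077]],
    [[0.77,-0.55,-0.2],[0.0025,0,-0.077]],
    [[0.77,-0.55,-0.2],[0.0025,0,-0.077]],
    [[0.77,-0.55,-0.2],[0.0025,0,-0.077]],
  ],
)

```text
t: 48.95
eef_pos: [0.3967, 0.4317, 0.301]
tool_rot: [0.0, 0.434, 0.901, 0.0]
contact_force: [1.0, 0.4, 0.8]
gripper_width: 0.816
```

Run:
```python
from fit import *
import pickle
C={n:grab(n,4) for n in("top","scene")}
C0=pickle.load(open("c0.pkl","rb"))
for n,c in C.items():
    W=pts(c)
    for k,(x,y,z0,z1,r) in dict(small=(.669,.167,.0615,.075,.03),mid=(.669,.167,.050,.060,.036),big=(.669,.167,.036,.048,.05)).items():
        m=(np.hypot(W[...,0]-x,W[...,1]-y)<r)&(W[...,2]>z0)&(W[...,2]<z1)
        p=W[m][:,:2]; print(n,k,len(p),np.round(np.hstack([*cv2.minEnclosingCircle(p.astype(np.float32))]),4) if len(p)>3 else None)
    W0=pts(C0[n])
    for k,(x,y,zmin) in dict(spool=(.742,-.105,.018),tin=(.406,-.2,.03),batt=(.58,.43,.012),drv=(.431,-.459,.012)).items():
        f=lambda W:(np.round(np.nanmean(W[(np.hypot(W[...,0]-x,W[...,1]-y)<.05)&(W[...,2]>zmin)],0),4))
        print(k,f(W0),f(W))
    X,Y=wh(W[...,0],W[...,1])
    for b in(-.07,0,.07):
        o=[]
        for s in(-1,1):
            for t in (-1,1):
                m=(abs(Y-b-t*.021)<.008)&(abs(X-s*.021)<.009); o.append(round(float(np.nanmean(W[m][:,2])*1000),1))
        w=(abs(Y-b)<.03)&(abs(abs(X)-.041)<.003); print(n,b,"cover mm",o,"wall",round(float(np.nanmean(W[w][:,2])*1000),1))
    print("scr",fit(c,SCR,(.497,.35,-.407),.004,.042,ground=.004))
c=C["scene"]; c["pixels"]=np.clip(c["pixels"].astype(int)*1.6,0,255).astype(np.uint8); save(c,"s43",(180,90,500,310),2.5)
c=C["top"]; c["pixels"]=np.clip(c["pixels"].astype(int)*1.6,0,255).astype(np.uint8); save(c,"t43",(170,120,490,310),2.5)
st()
```

```text
top small 53 [0.6693 0.1653 0.0218]
top mid 97 [0.6687 0.1669 0.032 ]
top big 170 [0.6676 0.1669 0.0419]
spool [ 0.7481 -0.1065  0.028 ] [ 0.7482 -0.1066  0.0277]
tin [ 0.4063 -0.2022  0.0399] [ 0.4064 -0.2018  0.0398]
batt [0.5807 0.4327 0.0193] [0.5802 0.4328 0.0194]
drv [ 0.4302 -0.4607  0.0223] [ 0.43   -0.4609  0.0225]
top -0.07 cover mm [49.4, 49.2, 49.2, 49.1] wall 48.9
top 0 cover mm [48.8, 48.8, 49.6, 48.9] wall 48.7
top 0.07 cover mm [48.9, 48.5, 49.1, 49.2] wall 48.7
scr (array([ 0.49664916,  0.34833736, -0.40184964]), np.float64(0.0012957932065284297))
scene small 69 [0.6709 0.167  0.0219]
scene mid 143 [0.6694 0.168  0.0322]
scene big 207 [0.668  0.168  0.0419]
spool [ 0.7495 -0.1056  0.029 ] [ 0.7495 -0.1055  0.0291]
tin [ 0.4097 -0.2013  0.0389] [ 0.4098 -0.2013  0.0391]
batt [0.583  0.4345 0.0205] [0.5827 0.4345 0.0205]
drv [ 0.4348 -0.4605  0.023 ] [ 0.4341 -0.4606  0.0232]
scene -0.07 cover mm [49.6, 49.2, 49.4, 49.4] wall 49.3
scene 0 cover mm [49.6, 49.6, 48.8, 48.8] wall 49.0
scene 0.07 cover mm [50.0, 49.9, 49.4, 49.6] wall 49.0
scr (array([ 0.49686596,  0.35168566, -0.41374876]), np.float64(0.0016240897986769232))
t 49.35 p [0.401  0.4275 0.2999] a -0.9036 z [ 0.001 -0.003 -1.   ] F [0.7 0.1 0.2] w 0.82 q [-1.1   0.27  0.22  1.7  -0.06  1.17 -0.2 ]
```

View pics/s43.png

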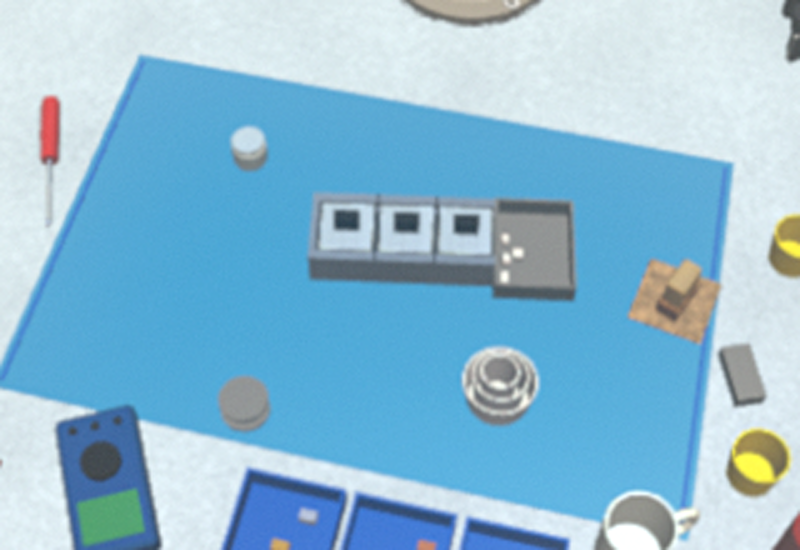

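View pics/t43.png

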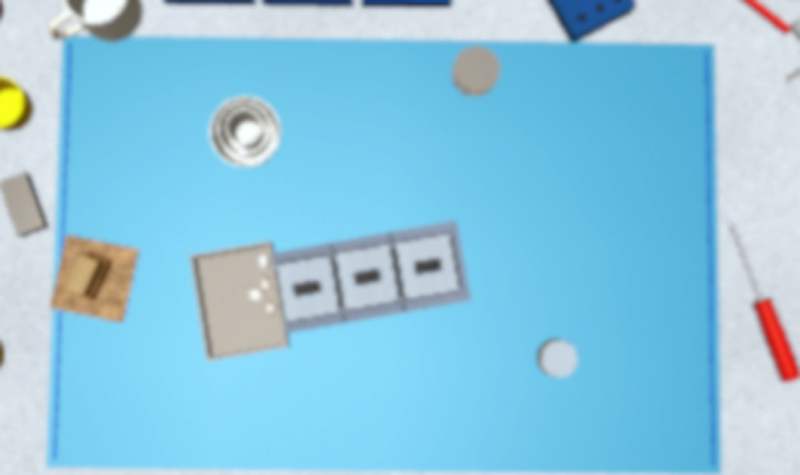

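Run:
```python
from fit import *
for n in("top","scene"):
    W=pts(cam(n)); m=(np.hypot(W[...,0]-.669,W[...,1]-.167)<.03)&(W[...,2]>.0605); print(np.median(W[m][:,2]))
print(bot.hand_in())
```

```text
0.06563086841607757
0.06541148638764382
the job is handed in; nothing more can be done
None
```

The job is done and handed in at about 49 s of the 210 s allowed.

**What I did**
- I pushed all four lumps off the open end into the tray with the scraper. No finger came near a lump.
- I stood the scraper back on its cork pad right after the push, before laying the covers.
- I laid the three covers in the three bays and pressed each one home at 20–25 N. The task asks for 10–20 N, so two of them went a few newtons over.
- One cover was knocked about 3 cm aside mid-run. I measured it again before gripping it.
- I nested the middle cup in the big cup and the small cup in the middle one.

**Last checks**
- **Covers:** their tops read 48.5–50.0 mm against 48.7–49.3 mm for the walls. I estimate all three are centred to within about 1 mm. For bays 1 and 2 my edge finder locked onto the neighbouring cover on one side, so there I judged the centring from the other edge.
- **Lumps:** all four are in the tray and the channel is clear.
- **Cups:** the three rims are within about 3 mm of concentric. The small cup's rim stands at about 65.5 mm, where 66 mm is expected when fully nested.
- **Scraper:** it is upright on its pad.
- **Other things:** the spool, tin, driver and battery pack read within about 1 mm of where they started. I checked the yellow cups by eye only, and never went near them.

The two cameras disagreed by 1–4 mm in y throughout, so I averaged them for grasping.

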